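# Open the air manifold's ports and fit the copper risers

### The arm

A 6-joint arm with a two-finger parallel gripper is mounted at the origin on a cart in front of the work surface, level with it; the furniture and walls round the work are solid. World frame = base frame: x ahead of the robot, y to its left, z up, the work surface at z = 0. Lengths are in m, angles in degrees, forces in N, time in s.
With the tool pointing down it reaches from about 0.3 to 0.75 m from the base axis. Payload 8.5 kg.
Tool frame: the origin (TCP) lies between the finger pads; the fingertips stand 19 mm ahead of it and the grasp point (between the pads) is the TCP; z points along the fingers, y is the direction in which the jaws open and shut (so a half turn about z gives the same grasp; the last joint's range is limited). The gripper opens to 85 mm and grips with 20 to 120 N. Pads are 22 mm wide; open, the fingers measure 114 mm over their backs; the gripper's body (76 mm by 85 mm) begins 54 mm behind the grasp point. The pads swing forward as they close: fully open they stand 13 mm farther back than shut.
Start: joints at [-85.101, 21.807, 74.336, -0, 83.858, -12.336], TCP at [0.163, -0.525, 0.25] pointing down, gripper open.
Joint ranges: [-178.18, 178.18], [-50.72, 133.34], [12.68, 142.11], [-81.47, 261.47], [9.98, 163.14], [-165.26, 165.26]. Speed limits (degrees/s): [136.94, 136.94, 180, 180, 180, 180].

### API

Orientations are given as a 3x3 rotation matrix whose columns are the frame's x, y, z axes.
In Python, from rig import env gives the robot as it stands.
- The arm moves only by the shell command python3 -m pendant 'ROWS' [OPENING] [FORCE]. ROWS is JSON, a list of rows, each a list of 2 entries, a list of its own where there are three numbers: the shift along the tool's x, y, z scaled (see below), then the turn, a rotation vector about the tool's x, y, z scaled (see below). A call has 1 to 20 rows; each row shifts and turns the commanded pose from where the row before left it, along the tool's axes as they then stand; what a row does not reach is not made up. The controller multiplies each number of a shift by 0.1 m and each number of a turn by pi/2 rad. A row lasts 1/8 s, in which the tool goes at most 62.5 mm and 10.7 degrees, less where a joint would pass 70% of its speed; a pose out of reach is approached as far as the arm can. A call with a number of a shift or a turn outside -1 to 1 is refused whole. A call with a gripper value outside its range is refused whole. OPENING is the gripper command: -1 is shut, 1 is fully open, values between are in proportion, set as the call begins (- or left out, the last holds). The fingers move at their own pace and stop on an object; FORCE is the grip in N (left out, the last holds). Time passes only in rows, so rows that do not move let the fingers close. It gives the time, the measured TCP pose, the force and the opening at its end, in the units of the state.
- env.observe(): the state, without advancing time (a new reading comes with each control period).
- env.get_image(name): name is "scene" or "top"; returns a dict with "image" (420x560x3 uint8, red, green, blue), "K" (3x3 intrinsics, pixels), "distortion" ([k1, k2, p1, p2, k3] as OpenCV has them; the pictures are not rectified), "R" (3x3) and "t" (3): a world point X has camera coordinates R X + t. Camera axes: x right, y down, z forward; pixel columns grow to the right and rows downward; lengths in m; the calibration is good to about 2 mm. A picture is of the moment at which its call begins. There is no depth.
- env.close_job(): hands the job in, once; it reports no verdict.
The state is a dict: "time_s": time; "q": joint angles; "qvel": joint speeds; "joint_efforts": joint torques, N m; "position": TCP position; "tool_rot": TCP orientation; "ft_force": force on the tool from outside, world axes, zero at the start; "wrist_torque": the same for the moment, N m; "grip_width": finger opening in m.
Only numpy, scipy, OpenCV 4.12 (cv2) and the standard library are available. Lean on these libraries where they do the work, as an engineer would, in place of code of your own. Each camera call takes 0.05 s, during which the arm holds its last target.

### The job

Fit every copper pipe that stands in the drilled block into a port of the air manifold, whichever ports you like. For each, work the red press-fit bung out of the port, rocking it to and fro, square to the row of ports, as you pull so that the loose manifold is not lifted off the bench, put the bung in the wooden tray, and slide the pipe into the port until its black ring is level with the port's face. Ports that get no pipe keep their bungs: leave no port open.

Things in the scene. Friction and masses are not known exactly. Their poses are not given: they have to be found in the camera images.
- manifold: Aluminium air manifold 84 x 264 mm on a dark base plate 104 x 296 mm, four ports in a row on top, brass union at the +y end (to y = +158 mm). Top face 68 mm above the bench. Stands loose and weighs only 1.9 kg (19 N). Origin: centre of the underside; x across the row, y along it, z up; turned at most 0.3 rad
- port1 (a point): Centre of port 1 in the manifold's top face (manifold y = +96 mm); axes as the manifold's. Round: 26 mm wide for 20 mm, then a 21 mm bore to 54 mm below the face. Two sprung rubber lips 7 mm below the face, at its -x and +x sides, press on what is in it (17 N each on a bung, 5 N on a pipe, friction about 1.2) and hold a pipe at any depth; it slides in with 5 to 15 N
- port2 (a point): Centre of port 2 in the manifold's top face (manifold y = +32 mm); axes as the manifold's. Round: 26 mm wide for 20 mm, then a 21 mm bore to 54 mm below the face. Two sprung rubber lips 7 mm below the face, at its -x and +x sides, press on what is in it (17 N each on a bung, 5 N on a pipe, friction about 1.2) and hold a pipe at any depth; it slides in with 5 to 15 N
- port3 (a point): Centre of port 3 in the manifold's top face (manifold y = -32 mm); axes as the manifold's. Round: 26 mm wide for 20 mm, then a 21 mm bore to 54 mm below the face. Two sprung rubber lips 7 mm below the face, at its -x and +x sides, press on what is in it (17 N each on a bung, 5 N on a pipe, friction about 1.2) and hold a pipe at any depth; it slides in with 5 to 15 N
- port4 (a point): Centre of port 4 in the manifold's top face (manifold y = -96 mm); axes as the manifold's. Round: 26 mm wide for 20 mm, then a 21 mm bore to 54 mm below the face. Two sprung rubber lips 7 mm below the face, at its -x and +x sides, press on what is in it (17 N each on a bung, 5 N on a pipe, friction about 1.2) and hold a pipe at any depth; it slides in with 5 to 15 N
- bung1: Red bung, 90 g, at first home in port 1. Origin: on its axis under the flange (at the port face). Shank 24 mm thick, 18 mm down; flange 30 x 3 mm; tab 10 mm thick (x), 24 wide (y), 3 to 31 mm up. Keyed: it cannot turn. A straight pull takes 35 to 45 N and lifts the manifold. Pinched across x, rocked up to 0.13 rad each way about the manifold's y axis, 7 mm below the face, it rises 8 mm per rad rocked; free 14 mm up
- bung2: Red bung, 90 g, at first home in port 2. Origin: on its axis under the flange (at the port face). Shank 24 mm thick, 18 mm down; flange 30 x 3 mm; tab 10 mm thick (x), 24 wide (y), 3 to 31 mm up. Keyed: it cannot turn. A straight pull takes 35 to 45 N and lifts the manifold. Pinched across x, rocked up to 0.13 rad each way about the manifold's y axis, 7 mm below the face, it rises 8 mm per rad rocked; free 14 mm up
- bung3: Red bung, 90 g, at first home in port 3. Origin: on its axis under the flange (at the port face). Shank 24 mm thick, 18 mm down; flange 30 x 3 mm; tab 10 mm thick (x), 24 wide (y), 3 to 31 mm up. Keyed: it cannot turn. A straight pull takes 35 to 45 N and lifts the manifold. Pinched across x, rocked up to 0.13 rad each way about the manifold's y axis, 7 mm below the face, it rises 8 mm per rad rocked; free 14 mm up
- bung4: Red bung, 90 g, at first home in port 4. Origin: on its axis under the flange (at the port face). Shank 24 mm thick, 18 mm down; flange 30 x 3 mm; tab 10 mm thick (x), 24 wide (y), 3 to 31 mm up. Keyed: it cannot turn. A straight pull takes 35 to 45 N and lifts the manifold. Pinched across x, rocked up to 0.13 rad each way about the manifold's y axis, 7 mm below the face, it rises 8 mm per rad rocked; free 14 mm up
- pipe1: Copper pipe stub, 20 mm outside diameter, 120 mm long, upright, 90 g, foot tapered over the last 5 mm; a thin black ring 45 mm above its lower end marks the insertion depth. Origin: centre of the lower end, z along the pipe. Stands at first in a hole of the drilled block, foot 12 mm and top 132 mm above the bench; may be absent
- pipe2: Copper pipe stub, 20 mm outside diameter, 120 mm long, upright, 90 g, foot tapered over the last 5 mm; a thin black ring 45 mm above its lower end marks the insertion depth. Origin: centre of the lower end, z along the pipe. Stands at first in a hole of the drilled block, foot 12 mm and top 132 mm above the bench; may be absent
- pipe3: Copper pipe stub, 20 mm outside diameter, 120 mm long, upright, 90 g, foot tapered over the last 5 mm; a thin black ring 45 mm above its lower end marks the insertion depth. Origin: centre of the lower end, z along the pipe. Stands at first in a hole of the drilled block, foot 12 mm and top 132 mm above the bench; may be absent
- block: Drilled wooden block 60 (x) x 196 (y) x 42 mm, loose, with three upright holes 22 mm wide and 30 mm deep at y = +62, 0 and -62 mm, in which the pipes stand, leaning by up to 0.07 rad. Origin: centre of the underside
- tray: Light wooden parts tray 160 (x) x 124 (y) x 36 mm, walls and floor 5 mm, open on top, loose, 0.5 kg; the pulled bungs go in it. Origin: centre of the underside
Things that resemble listed ones, but are neither listed nor needed, are in the scene too. What is shaped like the pipe1 but yellow is not meant.

How it is judged:
By the outcome, as a careful person would: the job done as asked, in the order asked, and still so for the second after the job is handed in, with the robot touching nothing.
Of pipe1, pipe2, pipe3 only 2 to 3 are there at a start; the rules pass over those that are not, and their reading is None.
At some moment in a run one of tray, block may be knocked a few centimetres aside while the robot is not near it.
It also fails if it takes over 210 s, if anything falls off the work surface, if the arm or the gripper's body presses on something with over 40 N, if the wrist force passes 120 N, or if a joint passes its speed limit or range.

## Working session

There is one attempt and no reset: what is moved stays moved. The work goes in short steps, Python scripts to look and compute and a shell command to move; the robot and the scene stay as the last step left them, time stands still between calls to the robot, and variables do not carry over. Pictures are saved under pics/ and viewed, and the job is handed in when it is done.

```bash
ls; mkdir -p pics; python3 - <<'E'
from rig import env
import cv2
s=env.observe();print({k:s[k] for k in('time_s','position','tool_rot','grip_width','ft_force')})
for n in("scene","top"):
    d=env.get_image(n);cv2.imwrite(f'pics/{n}0.png',d['image'][:,:,::-1]);print(n,d['K'],d['distortion'],d['R'],d['t'])
E
```

```text
pics
{'time_s': 0.0, 'position': array([ 0.16292739, -0.52503602,  0.24970708]), 'tool_rot': array([[ 9.55105791e-01,  2.96264929e-01, -1.39755533e-04],
       [ 2.96264804e-01, -9.55104690e-01,  1.48210203e-03],
       [ 3.05613686e-04, -1.45696887e-03, -9.99998892e-01]]), 'grip_width': 0.08534957007202035, 'ft_force': array([-0.25116628,  0.29785765,  0.07233723])}
scene [[445.37335619   0.         281.3132603 ]
 [  0.         445.37335619 205.96319615]
 [  0.           0.           1.        ]] [-0.08158039  0.          0.          0.          0.        ] [[-0.62860554 -0.77770983 -0.00474366]
 [-0.42994273  0.35258284 -0.8311646 ]
 [ 0.64807741 -0.52043517 -0.55600621]] [0.33416371 0.26476298 0.83991301]
top [[544.35659773   0.         282.8959028 ]
 [  0.         544.35659773 217.92275667]
 [  0.           0.           1.        ]] [-0.21474851  0.          0.          0.          0.        ] [[ 2.85576727e-03 -9.99883646e-01 -1.49846548e-02]
 [-9.90185473e-01 -7.33605012e-04 -1.39757615e-01]
 [ 1.39730361e-01  1.52367027e-02 -9.90072355e-01]] [0.03171192 0.48210327 1.44709229]
```

View pics/scene0.png

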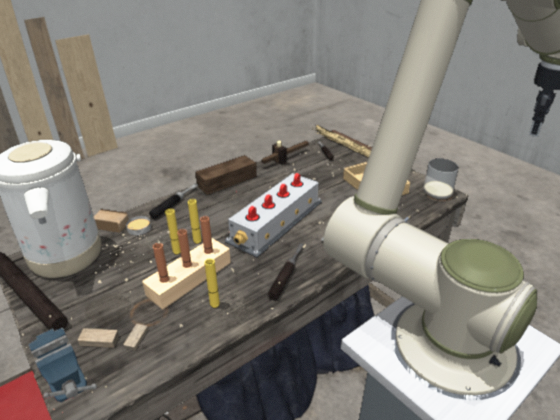

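View pics/top0.png

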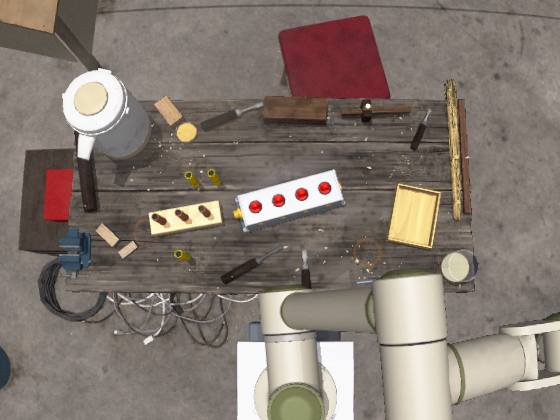

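The scene view shows three copper pipes in the block (scene px ~ (160,262), (184,247), (207,235)), and three yellow decoys standing outside the block (172,230), (194,215) and (212,283). In the top view the bungs are at (255,207) to (325,188) and the tray is at (414,215). I'll enlarge crops to confirm.

```bash
cat > h.py <<'E'
import numpy as np, cv2
from rig import env
def cam(n):
    d=env.get_image(n); d['K']=np.array(d['K']);d['distortion']=np.array(d['distortion']);d['R']=np.array(d['R']);d['t']=np.array(d['t']);return d
def ray(d,uv):
    p=cv2.undistortPoints(np.array([[uv]],float),d['K'],d['distortion'])[0,0]
    r=d['R'].T@np.array([p[0],p[1],1]); return -d['R'].T@d['t'], r/np.linalg.norm(r)
def onz(d,uv,z):
    o,r=ray(d,uv); return o+r*(z-o[2])/r[2]
def tri(d1,u1,d2,u2):
    o1,r1=ray(d1,u1);o2,r2=ray(d2,u2)
    A=np.stack([r1,-r2],1);s=np.linalg.lstsq(A,o2-o1,rcond=None)[0]
    a=o1+s[0]*r1;b=o2+s[1]*r2;return (a+b)/2,np.linalg.norm(a-b)
def proj(d,X):
    rv=cv2.Rodrigues(d['R'])[0];return cv2.projectPoints(np.array(X,float).reshape(-1,1,3),rv,d['t'],d['K'],d['distortion'])[0][:,0]
def crop(d,box,k,name):
    x0,y0,x1,y1=box;c=d['image'][y0:y1,x0:x1,::-1];cv2.imwrite('pics/'+name,cv2.resize(c,None,fx=k,fy=k,interpolation=cv2.INTER_CUBIC))
E
python3 - <<'E'
from h import *
s=cam('scene');t=cam('top')
crop(s,(130,160,330,310),4,'c_s.png');crop(t,(135,155,355,275),3.6,'c_t.png');crop(t,(380,175,450,255),7,'c_tray.png')
E
```

```text
(no output)
```

View pics/c_s.png

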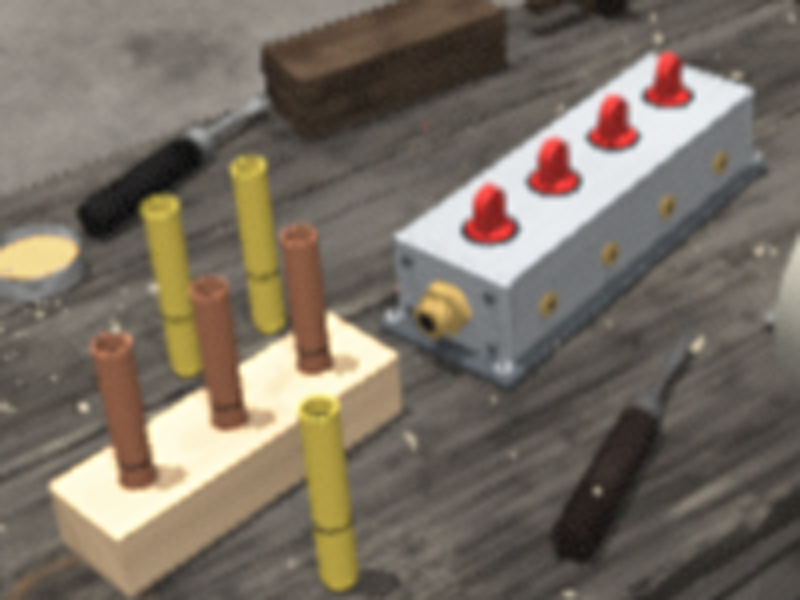

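View pics/c_t.png

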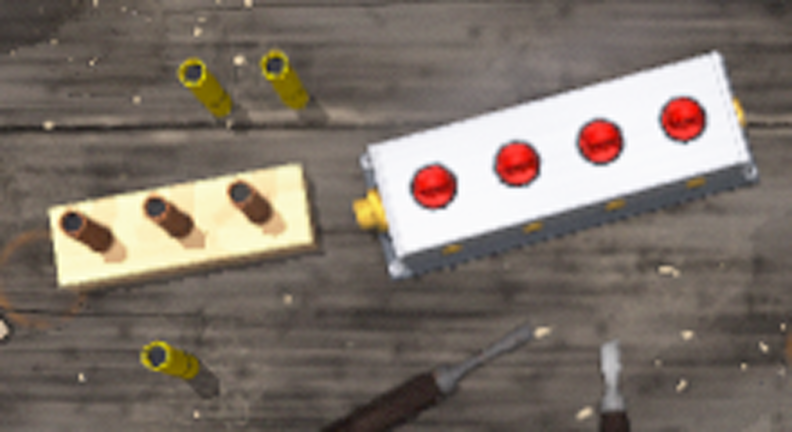

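View pics/c_tray.png

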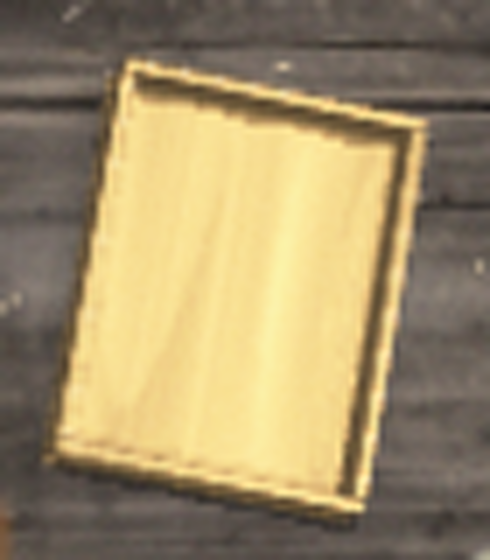

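The three copper stubs stand in the block (top crop (75,225), (155,210), (240,195)). The three yellow ones stand loose on the bench, so they're decoys. The union is on the left end, so port 1 is the left one. Next I measure.

```bash
cat > meas.py <<'E'
from h import *
def blobs(m,amin):
    n,l,st,c=cv2.connectedComponentsWithStats(m.astype(np.uint8));return [(st[i],c[i],l==i) for i in range(1,n) if st[i][4]>=amin]
def hsv(d): return cv2.cvtColor(d['image'],cv2.COLOR_RGB2HSV).astype(int)
def rect(d,mask,z):
    cs=cv2.findContours(mask.astype(np.uint8),cv2.RETR_EXTERNAL,cv2.CHAIN_APPROX_NONE)[0];c=max(cs,key=cv2.contourArea)[:,0]
    P=np.array([onz(d,p,z)[:2] for p in c.astype(float)]);(cx,cy),(w,h),a=cv2.minAreaRect((P*1000).astype(np.float32));return np.array([cx,cy]),w,h,a
if __name__=='__main__':
    t=cam('top');s=cam('scene')
    for n,d in(('top',t),('scene',s)):
        H=hsv(d);red=((H[...,0]<8)|(H[...,0]>172))&(H[...,1]>170)&(H[...,2]>90)
        cop=(H[...,0]>2)&(H[...,0]<14)&(H[...,1]>90)&(H[...,1]<200)&(H[...,2]>40)
        for nm,m in(('red',red),('cop',cop)):
            for st,c,_ in blobs(m,25): 
                if st[4]<1500: print(n,nm,st,c.round(1))
    H=hsv(t)
    m=(H[...,1]<40)&(H[...,2]>205);m[:, :230]=0;m[:,350:]=0;m[:165]=0;m[240:]=0
    print('manif',rect(t,m,.068))
    m=(H[...,0]>12)&(H[...,0]<30)&(H[...,1]>60)&(H[...,2]>150)
    mb=m.copy();mb[:,:140]=0;mb[:,226:]=0;mb[:195]=0;mb[240:]=0;print('block',rect(t,mb,.042))
    mt=m.copy();mt[:,:380]=0;mt[:,448:]=0;mt[:175]=0;mt[255:]=0;print('tray',rect(t,mt,.036))
    for st,c,mm in blobs(((H[...,0]<8)|(H[...,0]>172))&(H[...,1]>170)&(H[...,2]>90),25):
        if 200<c[0]<350: print(c,onz(t,c,.071),onz(t,c,.085))
E
python3 meas.py
```

```text
top red [295  17  76  40 732] [334.4  32.3]
top red [337  76  53  22 480] [367.8  89.6]
top red [  44  169   29   51 1276] [ 57.4 194.1]
top red [319 183  11  11  95] [324.2 187.7]
top red [296 189  11  11  96] [301.2 193.9]
top red [273 195  11  11  97] [278.1 200.1]
top red [250 201  11  11  93] [255.  206.3]
top cop [ 264   95   63   29 1140] [296.3 108. ]
top cop [458  99  13 115 756] [464.1 157.2]
top cop [370 107  41   7 161] [390.  109.6]
top cop [342 108  21   7  79] [351.8 110.8]
top cop [199 206  11  11  56] [205.2 212.1]
top cop [177 210  12  11  61] [183. 216.]
top cop [152 214  15  11  76] [159.6 219.5]
scene red [292 174  10  12  66] [296.5 180.7]
scene red [278 185  11  12  71] [282.9 191.1]
scene red [263 196  11  12  78] [268.  202.4]
scene red [247 207  11  13  90] [251.9 214.3]
scene cop [218 169  14  10  40] [225.1 172.6]
scene cop [200 216  13  38 308] [206.  233.7]
scene cop [178 229  14  39 313] [184.2 247.6]
scene cop [153 243  16  39 352] [160.3 261.4]
manif (array([533.51953125,  14.2434082 ]), 84.4345932006836, 270.4510498046875, 15.465133666992188)
block (array([486.92660522, 306.0289917 ]), 53.944129943847656, 57.31013107299805, 11.237308502197266)
tray (array([ 489.96444702, -328.7663269 ]), 125.52222442626953, 160.1780548095703, 78.47197723388672)
[334.37295082  32.27322404] [ 1.01470905 -0.11411562  0.071     ] [ 1.00746578 -0.11290002  0.085     ]
[324.24210526 187.71578947] [ 0.55853849 -0.07838778  0.071     ] [ 0.55576254 -0.07752206  0.085     ]
[301.21875 193.875  ] [ 0.54170655 -0.0167211   0.071     ] [ 0.53909544 -0.01645929  0.085     ]
[278.06185567 200.09278351] [0.52483057 0.04503893 0.071     ] [0.52238473 0.04469592 0.085     ]
[255.04301075 206.33333333] [0.50796614 0.1063207  0.071     ] [0.50568545 0.10537755 0.085     ]
```

```bash
python3 - <<'E'
from h import *
t=cam('top');s=cam('scene')
T=[(155.3,217),(177.8,213),(201.1,207.8)];S=[(158.2,245.5),(182.5,232),(205,218.8)];B=[(164.3,277.8),(187.2,264),(208.6,250.2)]
for a,b,c in zip(T,S,B):
    print(tri(t,a,s,b),onz(t,a,.132)[:2],onz(s,b,.132)[:2],'foot',onz(s,c,.045)[:2])
# bung check in scene: predicted flange centres
C=np.array([.5333,.0142]);m=np.array([-.2656,.9641])
for y in(.096,.032,-.032,-.096):
    p=C+m*y; print(p.round(4),proj(s,[*p,.071]),proj(s,[*p,.099]),proj(t,[*p,.071]),proj(t,[*p,.099]))
crop(s,(235,165,325,240),8,'c_b.png')
E
```

```text
(array([0.47124308, 0.36171326, 0.13292482]), np.float64(0.0036002731392124256)) [0.47038853 0.36035471] [0.47394196 0.36255951] foot [0.47430117 0.36372335]
(array([0.48138423, 0.30220356, 0.13247503]), np.float64(0.0022251629601888374)) [0.48080997 0.30135337] [0.48294245 0.30268664] foot [0.48274973 0.30398853]
(array([0.4945155 , 0.24123567, 0.13159685]), np.float64(0.0005242467471172063)) [0.49429104 0.24095129] [0.494224   0.24166592] foot [0.4939705  0.24254808]
[0.5078 0.1068] [[252.95706716 216.35318368]] [[252.48314966 206.71667746]] [[254.88021894 206.39400134]] [[254.17509765 204.67260682]]
[0.5248 0.0451] [[268.91389727 204.36866578]] [[268.68560351 194.93769325]] [[278.05720706 200.10378514]] [[277.80276021 198.26119106]]
[ 0.5418 -0.0167] [[283.69258305 193.27219245]] [[283.67295756 184.04801173]] [[301.19248132 193.84086119]] [[301.3868994  191.87984335]]
[ 0.5588 -0.0784] [[297.40777006 182.97698231]] [[297.56557484 173.95885661]] [[324.22842422 187.62075231]] [[324.8664731  185.54499416]]
```

View pics/c_b.png

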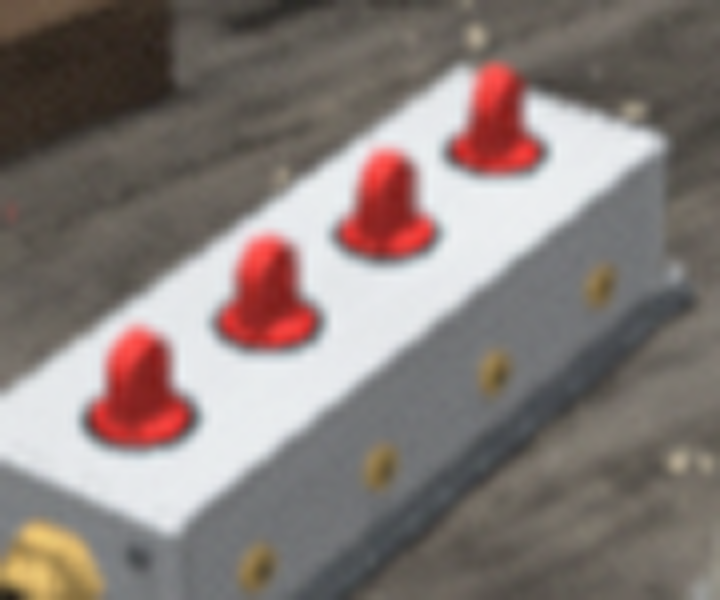

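```bash
cat > plan.py <<'E'
import sys,numpy as np
from scipy.spatial.transform import Rotation as Ro
from rig import env
# usage: plan.py x y z yaw(deg of tool y)  -> turn (tool rotvec, units) and shift in present tool axes / in target tool axes (units)
x,y,z,yaw=map(float,sys.argv[1:5]);a=np.radians(yaw)
Y=np.array([np.cos(a),np.sin(a),0]);Z=np.array([0,0,-1.]);X=np.cross(Y,Z);Rt=np.stack([X,Y,Z],1)
s=env.observe();R=np.array(s['tool_rot']);p=np.array(s['position']);d=np.array([x,y,z])-p
print('t',round(s['time_s'],2),'pos',p.round(4),'w',round(s['grip_width'],4),'F',np.round(s['ft_force'],1),'M',np.round(s['wrist_torque'],2))
print('turn',(Ro.from_matrix(R.T@Rt).as_rotvec()/(np.pi/2)).round(4),'shift now-axes',(R.T@d/.1).round(3),'shift target-axes',(Rt.T@d/.1).round(3))
E
python3 plan.py .541 -.0161 .16 15.4
```

```text
t 0.4 pos [ 0.1629 -0.5252  0.2502] w 0.0854 F [1.  0.3 0.3] M [-0.01 -0.01  0.07]
turn [-1.000e-04 -1.000e-04 -9.796e-01] shift now-axes [ 5.119 -3.743  0.903] shift target-axes [3.905 4.997 0.902]
```

```bash
python3 -m pendant '[[[0,0,0],[0,0,-0.109]],[[0,0,0],[0,0,-0.109]],[[0,0,0],[0,0,-0.109]],[[0,0,0],[0,0,-0.109]],[[0,0,0],[0,0,-0.109]],[[0,0,0],[0,0,-0.109]],[[0,0,0],[0,0,-0.109]],[[0,0,0],[0,0,-0.109]],[[0,0,0],[0,0,-0.109]],[[0,0,0],[0,0,0]]]' 1 60; python3 plan.py .541 -.0161 .16 15.4
```

```text
time_s: 1.65
position: [0.163, -0.5253, 0.2503]
tool_rot: [[-0.266, 0.964, -0.0], [0.964, 0.266, 0.0], [0.0, 0.0, -1.0]]
ft_force: [-0.2, -0.3, -0.1]
grip_width: 0.085
t 1.65 pos [ 0.163  -0.5253  0.2503] w 0.085 F [-0.2 -0.3 -0.1] M [0.01 0.01 0.01]
turn [ 0.     -0.0001  0.0004] shift now-axes [3.902 4.999 0.903] shift target-axes [3.905 4.997 0.903]
```

```bash
python3 -m pendant '[[[0.3,0.38,0],[0,0,0]],[[0.3,0.38,0],[0,0,0]],[[0.3,0.38,0],[0,0,0]],[[0.3,0.38,0],[0,0,0]],[[0.3,0.38,0],[0,0,0]],[[0.3,0.38,0],[0,0,0]],[[0.3,0.38,0],[0,0,0]],[[0.3,0.38,0],[0,0,0]],[[0.3,0.38,0],[0,0,0]],[[0.3,0.38,0],[0,0,0]],[[0.3,0.38,0],[0,0,0]],[[0.3,0.38,0],[0,0,0]],[[0.3,0.44,0],[0,0,0]],[[0,0,0.3],[0,0,0]],[[0,0,0.3],[0,0,0]],[[0,0,0.3],[0,0,0]],[[0,0,0],[0,0,0]],[[0,0,0],[0,0,0]]]'; python3 plan.py .541 -.0161 .094 15.4
```

```text
time_s: 3.9
position: [0.5409, -0.0159, 0.1615]
tool_rot: [[-0.266, 0.964, 0.002], [0.964, 0.266, -0.0], [-0.001, 0.002, -1.0]]
ft_force: [0.3, -0.5, 0.0]
grip_width: 0.0857
t 3.9 pos [ 0.5409 -0.0159  0.1615] w 0.0857 F [ 0.3 -0.5  0. ] M [ 0.01 -0.02 -0.01]
turn [0.001  0.0006 0.0003] shift now-axes [-0.002 -0.001  0.675] shift target-axes [-0.003  0.     0.675]
```

```bash
python3 -m pendant '[[[0,0,0.2],[0,0,0]],[[0,0,0.2],[0,0,0]],[[0,0,0.2],[0,0,0]],[[0,0,0.07],[0,0,0]],[[0,0,0],[0,0,0]],[[0,0,0],[0,0,0]]]'; python3 - <<'E'
from h import *
s=cam('scene');t=cam('top')
crop(s,(215,120,335,225),5,'a_s.png');crop(t,(235,130,375,235),5,'a_t.png')
E
```

```text
time_s: 4.65
position: [0.5409, -0.0158, 0.0944]
tool_rot: [[-0.267, 0.964, 0.002], [0.964, 0.267, -0.0], [-0.001, 0.002, -1.0]]
ft_force: [0.3, -1.0, -0.1]
grip_width: 0.0854
```

View pics/a_s.png

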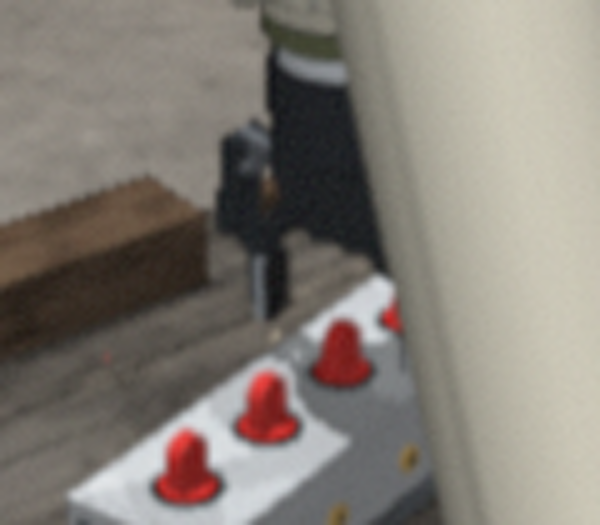

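The far finger stands beside bung 3 (crop (265,285), bung at (342,355)). Closing.

```bash
python3 -m pendant '[[[0,0,0],[0,0,0]],[[0,0,0],[0,0,0]],[[0,0,0],[0,0,0]],[[0,0,0],[0,0,0]],[[0,0,0],[0,0,0]],[[0,0,0],[0,0,0]],[[0,0,0],[0,0,0]],[[0,0,0],[0,0,0]]]' -1 80; python3 plan.py .541 -.0161 .094 15.4
```

```text
time_s: 5.75
position: [0.542, -0.0154, 0.0939]
tool_rot: [[-0.267, 0.964, 0.005], [0.964, 0.267, 0.0], [-0.001, 0.004, -1.0]]
ft_force: [7.2, 3.4, 0.2]
grip_width: 0.0086
t 5.75 pos [ 0.542  -0.0154  0.0939] w 0.0086 F [7.2 3.4 0.2] M [ 0.6  -1.01  0.  ]
turn [0.0029 0.0005 0.0013] shift now-axes [-0.004 -0.011 -0.001] shift target-axes [-0.004 -0.011 -0.001]
```

```bash
python3 -m pendant '[[[0,0.013,0],[0,0,0]],[[0,0,0],[0,0,0]],[[0,0,0],[0,0,0]]]'; python3 plan.py .541 -.0161 .094 15.4
```

```text
time_s: 6.12
position: [0.5422, -0.0153, 0.0938]
tool_rot: [[-0.268, 0.964, 0.002], [0.964, 0.268, -0.0], [-0.001, 0.002, -1.0]]
ft_force: [3.7, 3.3, 5.0]
grip_width: 0.0081
t 6.12 pos [ 0.5422 -0.0153  0.0938] w 0.0081 F [3.7 3.3 5. ] M [ 0.45 -0.65  0.08]
turn [0.0012 0.0004 0.0014] shift now-axes [-0.004 -0.014 -0.002] shift target-axes [-0.004 -0.014 -0.002]
```

```bash
cat > rock.py <<'E'
import sys,numpy as np
# rock.py h0 rise(mm/rad) thetas...   : rows of shift y,z (units), turn x (units)
h,k=float(sys.argv[1])/1e3,float(sys.argv[2])/1e3;th=list(map(float,sys.argv[3].split(',')))
f=lambda t,h:h*np.array([0,np.sin(t),-np.cos(t)]) # TCP from pivot in base tool axes
p=f(th[0],h)
for a,b in zip(th,th[1:]):
    h+=k*abs(b-a);q=f(b,h);d=q-p;c,s=np.cos(a),np.sin(a)
    R=np.array([[1,0,0],[0,c,-s],[0,s,c]]);v=R.T@d/.1
    print(b,'y %.4f z %.4f turn %.4f'%(v[1],v[2],(b-a)/(np.pi/2)));p=q
print('h',h)
E
python3 rock.py 33 8 0,.06,.12,.06,0,-.06,-.12,-.06,0,.06,.12,.06,0,-.06,-.12,-.06,0
```

```text
0.06 y 0.0201 z -0.0042 turn 0.0382
0.12 y 0.0204 z -0.0042 turn 0.0382
0.06 y -0.0207 z -0.0042 turn -0.0382
0.0 y -0.0209 z -0.0042 turn -0.0382
-0.06 y -0.0212 z -0.0042 turn -0.0382
-0.12 y -0.0215 z -0.0042 turn -0.0382
-0.06 y 0.0218 z -0.0041 turn 0.0382
0.0 y 0.0221 z -0.0041 turn 0.0382
0.06 y 0.0224 z -0.0041 turn 0.0382
0.12 y 0.0227 z -0.0041 turn 0.0382
0.06 y -0.0230 z -0.0041 turn -0.0382
0.0 y -0.0232 z -0.0041 turn -0.0382
-0.06 y -0.0235 z -0.0041 turn -0.0382
-0.12 y -0.0238 z -0.0041 turn -0.0382
-0.06 y 0.0241 z -0.0041 turn 0.0382
0.0 y 0.0244 z -0.0041 turn 0.0382
h 0.04068000000000002
```

```bash
python3 -m pendant '[[[0,0.020,-0.004],[0.038,0,0]],[[0,0.020,-0.004],[0.038,0,0]],[[0,-0.021,-0.004],[-0.038,0,0]],[[0,-0.021,-0.004],[-0.038,0,0]]]'; python3 plan.py .541 -.0161 .094 15.4;python3 -m pendant '[[[0,-0.021,-0.004],[-0.038,0,0]],[[0,-0.021,-0.004],[-0.038,0,0]],[[0,0.022,-0.004],[0.038,0,0]],[[0,0.022,-0.004],[0.038,0,0]]]'; python3 plan.py .541 -.0161 .094 15.4
```

```text
time_s: 6.62
position: [0.5421, -0.0154, 0.095]
tool_rot: [[-0.268, 0.964, 0.003], [0.964, 0.268, 0.0], [-0.001, 0.003, -1.0]]
ft_force: [6.6, 2.8, -2.0]
grip_width: 0.0082
t 6.62 pos [ 0.5421 -0.0154  0.095 ] w 0.0082 F [ 6.6  2.8 -2. ] M [ 0.34 -0.94 -0.02]
turn [0.0019 0.0004 0.0014] shift now-axes [-0.004 -0.012  0.01 ] shift target-axes [-0.004 -0.012  0.01 ]
time_s: 7.12
position: [0.5416, -0.0155, 0.0968]
tool_rot: [[-0.267, 0.964, -0.001], [0.964, 0.267, -0.001], [-0.0, -0.002, -1.0]]
ft_force: [3.3, 1.7, -4.7]
grip_width: 0.0082
t 7.12 pos [ 0.5416 -0.0155  0.0968] w 0.0082 F [ 3.3  1.7 -4.7] M [ 0.38 -1.06  0.02]
turn [-0.001   0.0001  0.0009] shift now-axes [-0.004 -0.007  0.028] shift target-axes [-0.004 -0.007  0.028]
```

```bash
python3 -m pendant '[[[0,0.022,-0.004],[0.038,0,0]],[[0,0.022,-0.004],[0.038,0,0]],[[0,-0.023,-0.004],[-0.038,0,0]],[[0,-0.023,-0.004],[-0.038,0,0]],[[0,-0.023,-0.004],[-0.038,0,0]],[[0,-0.023,-0.004],[-0.038,0,0]],[[0,0.024,-0.004],[0.038,0,0]],[[0,0.024,-0.004],[0.038,0,0]]]'; python3 plan.py .541 -.0161 .094 15.4
python3 rock.py 40.7 8 0,.06,.12,.06,0,-.06,-.12,-.06,0,.06,.12,.06,0,-.06,-.12,-.06,0
```

```text
time_s: 8.12
position: [0.5413, -0.0155, 0.1005]
tool_rot: [[-0.267, 0.964, -0.002], [0.964, 0.267, -0.0], [0.0, -0.002, -1.0]]
ft_force: [2.4, 0.7, -4.5]
grip_width: 0.0081
t 8.12 pos [ 0.5413 -0.0155  0.1005] w 0.0081 F [ 2.4  0.7 -4.5] M [ 0.21 -0.71  0.05]
turn [-0.0015 -0.0001  0.0009] shift now-axes [-0.005 -0.004  0.065] shift target-axes [-0.005 -0.004  0.065]
0.06 y 0.0247 z -0.0041 turn 0.0382
0.12 y 0.0250 z -0.0041 turn 0.0382
0.06 y -0.0253 z -0.0040 turn -0.0382
0.0 y -0.0256 z -0.0040 turn -0.0382
-0.06 y -0.0258 z -0.0040 turn -0.0382
-0.12 y -0.0261 z -0.0040 turn -0.0382
-0.06 y 0.0264 z -0.0040 turn 0.0382
0.0 y 0.0267 z -0.0040 turn 0.0382
0.06 y 0.0270 z -0.0040 turn 0.0382
0.12 y 0.0273 z -0.0040 turn 0.0382
0.06 y -0.0276 z -0.0040 turn -0.0382
0.0 y -0.0279 z -0.0040 turn -0.0382
-0.06 y -0.0281 z -0.0040 turn -0.0382
-0.12 y -0.0284 z -0.0039 turn -0.0382
-0.06 y 0.0287 z -0.0039 turn 0.0382
0.0 y 0.0290 z -0.0039 turn 0.0382
h 0.04838000000000002
```

```bash
python3 -m pendant '[[[0,0.025,-0.004],[0.038,0,0]],[[0,0.025,-0.004],[0.038,0,0]],[[0,-0.025,-0.004],[-0.038,0,0]],[[0,-0.026,-0.004],[-0.038,0,0]],[[0,-0.026,-0.004],[-0.038,0,0]],[[0,-0.026,-0.004],[-0.038,0,0]],[[0,0.026,-0.004],[0.038,0,0]],[[0,0.027,-0.004],[0.038,0,0]],[[0,0.027,-0.004],[0.038,0,0]],[[0,0.027,-0.004],[0.038,0,0]],[[0,-0.028,-0.004],[-0.038,0,0]],[[0,-0.028,-0.004],[-0.038,0,0]],[[0,-0.028,-0.004],[-0.038,0,0]],[[0,-0.028,-0.004],[-0.038,0,0]],[[0,0.029,-0.004],[0.038,0,0]],[[0,0.029,-0.004],[0.038,0,0]]]'; python3 plan.py .541 -.0161 .094 15.4
```

```text
time_s: 10.12
position: [0.5405, -0.0156, 0.108]
tool_rot: [[-0.267, 0.964, -0.005], [0.964, 0.267, -0.001], [0.001, -0.005, -1.0]]
ft_force: [0.6, 0.5, -0.5]
grip_width: 0.0083
t 10.12 pos [ 0.5405 -0.0156  0.108 ] w 0.0083 F [ 0.6  0.5 -0.5] M [0.03 0.01 0.04]
turn [-0.0029 -0.0004  0.001 ] shift now-axes [-0.006  0.004  0.14 ] shift target-axes [-0.006  0.003  0.14 ]
```

Bung 3 came free with little force. I lift it and look.

```bash
python3 -m pendant '[[[0,0,-0.2],[0.003,0,0]],[[0,0,-0.4],[0,0,0]],[[0,0,-0.4],[0,0,0]],[[0,0,-0.4],[0,0,0]],[[0,0,0],[0,0,0]]]'; python3 plan.py .446 -.32 .24 15.4;  python3 - <<'E'
from meas import *
t=cam('top');s=cam('scene');cv2.imwrite('pics/b_t.png',t['image'][:,:,::-1])
crop(s,(215,100,335,225),5,'b_s.png')
H=hsv(t);m=(H[...,0]>12)&(H[...,0]<30)&(H[...,1]>60)&(H[...,2]>150)
mt=m.copy();mt[:,:370]=0;mt[:,458:]=0;mt[:165]=0;mt[265:]=0;print('tray',rect(t,mt,.036))
E
```

```text
time_s: 10.75
position: [0.5423, -0.0155, 0.2505]
tool_rot: [[-0.267, 0.964, -0.001], [0.964, 0.267, -0.003], [-0.002, -0.002, -1.0]]
ft_force: [0.0, -0.6, -1.7]
grip_width: 0.0082
t 10.75 pos [ 0.5423 -0.0155  0.2505] w 0.0082 F [ 0.  -0.6 -1.7] M [ 0.02 -0.01  0.01]
turn [-0.0013  0.0014  0.0013] shift now-axes [-2.676 -1.742  0.115] shift target-axes [-2.68  -1.737  0.105]
tray (array([ 489.80322266, -328.65594482]), 125.4596176147461, 161.3734893798828, 78.21552276611328)
```

View pics/b_s.png

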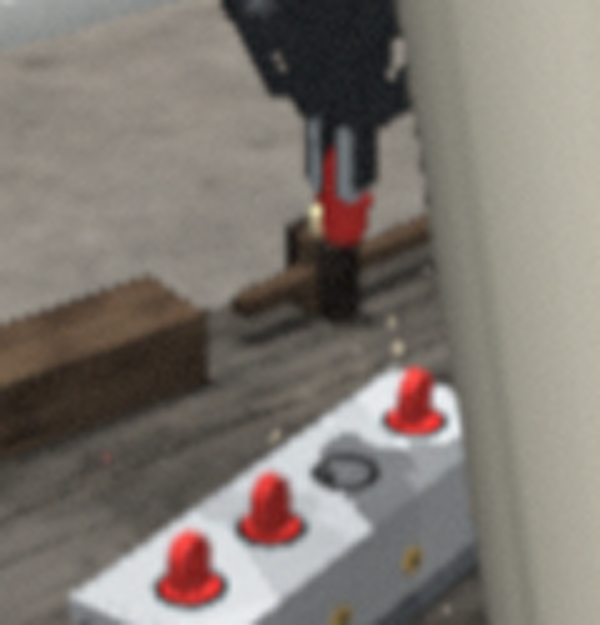

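View pics/b_t.png

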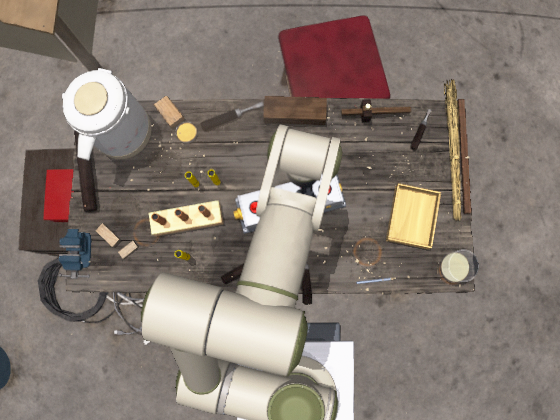

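The bung is held at scene crop (345,200), port 3 is open at (348,470), and the tray hasn't moved (top (414,215)). Carrying the bung to the tray.

```bash
python3 -m pendant '[[[-0.335,-0.218,0],[0,0,0]],[[-0.335,-0.218,0],[0,0,0]],[[-0.335,-0.218,0],[0,0,0]],[[-0.335,-0.218,0],[0,0,0]],[[-0.335,-0.218,0],[0,0,0]],[[-0.335,-0.218,0],[0,0,0]],[[-0.335,-0.218,0],[0,0,0]],[[-0.335,-0.218,0],[0,0,0]],[[0,0,0],[0,0,0]],[[0,0,0],[0,0,0]]]'; python3 plan.py .446 -.32 .06 15.4;  python3 - <<'E'
from meas import *
t=cam('top')
crop(t,(360,150,480,260),6,'d_t.png')
E
```

```text
time_s: 12.1
position: [0.4455, -0.3194, 0.248]
tool_rot: [[-0.268, 0.964, -0.007], [0.964, 0.268, 0.001], [0.003, -0.006, -1.0]]
ft_force: [0.4, 0.3, -1.0]
grip_width: 0.0084
t 12.1 pos [ 0.4455 -0.3194  0.248 ] w 0.0084 F [ 0.4  0.3 -1. ] M [ 0.03  0.02 -0.04]
turn [-0.0038 -0.0018  0.0013] shift now-axes [-0.013  0.014  1.88 ] shift target-axes [-0.008  0.003  1.88 ]
```

View pics/d_t.png

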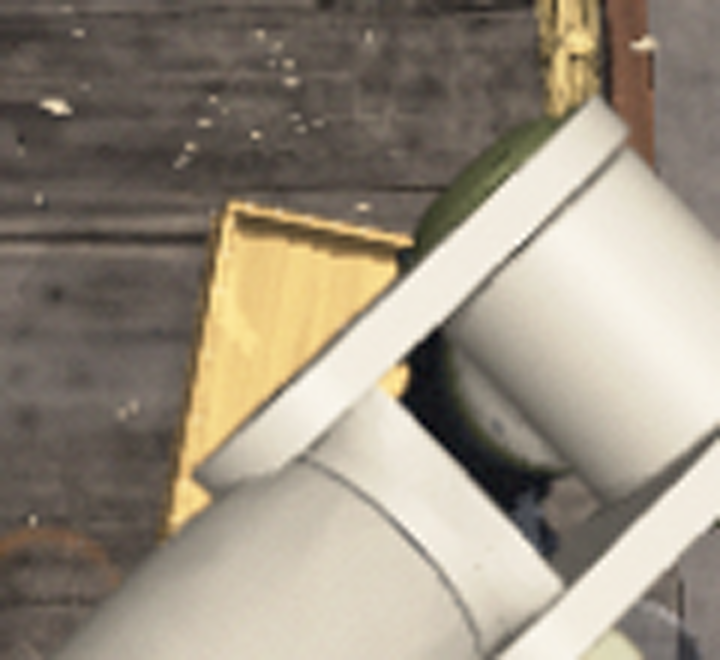

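The tray is in place (corner at (398,184), as before). Lower and release.

```bash
python3 -m pendant '[[[0,0,0.4],[0,0,0]],[[0,0,0.4],[0,0,0]],[[0,0,0.4],[0,0,0]],[[0,0,0.4],[0,0,0]],[[0,0,0.28],[0,0,0]],[[0,0,0],[0,0,0]]]' && python3 -m pendant '[[[0,0,0],[0,0,0]],[[0,0,0],[0,0,0]],[[0,0,0],[0,0,0]],[[0,0,0],[0,0,0]]]' -0.1 && python3 -m pendant '[[[0,0,-0.3],[0,0,0]],[[0,0,-0.4],[0,0,0]],[[0,0,-0.4],[0,0,0]],[[0,0,-0.4],[0,0,0]],[[0,0,-0.4],[0,0,0]],[[0,0,0],[0,0,0]]]'; python3 plan.py .483 .304 .25 12
```

```text
time_s: 12.9
position: [0.4446, -0.3186, 0.0598]
tool_rot: [[-0.269, 0.963, -0.008], [0.963, 0.269, 0.002], [0.004, -0.007, -1.0]]
ft_force: [0.1, -0.2, -0.7]
grip_width: 0.0085
time_s: 13.4
position: [0.4451, -0.3205, 0.0618]
tool_rot: [[-0.268, 0.964, -0.004], [0.964, 0.268, -0.002], [-0.001, -0.004, -1.0]]
ft_force: [0.3, 0.8, 0.7]
grip_width: 0.0383
time_s: 14.15
position: [0.4464, -0.3207, 0.2543]
tool_rot: [[-0.268, 0.964, -0.0], [0.963, 0.268, -0.006], [-0.006, -0.002, -1.0]]
ft_force: [-0.7, -0.7, -1.1]
grip_width: 0.038
t 14.15 pos [ 0.4464 -0.3207  0.2543] w 0.038 F [-0.7 -0.7 -1.1] M [ 0.06 -0.04  0.02]
turn [-0.0011  0.0036  0.0392] shift now-axes [5.921 2.025 0.006] shift target-axes [6.034 1.657 0.043]
```

```bash
python3 - <<'E'
from meas import *
t=cam('top');s=cam('scene')
crop(t,(140,190,240,250),7.5,'e_t.png')
crop(s,(135,205,245,305),5.5,'e_s.png')
crop(t,(240,170,450,260),3.5,'e_m.png')
E
```

```text
(no output)
```

View pics/e_t.png

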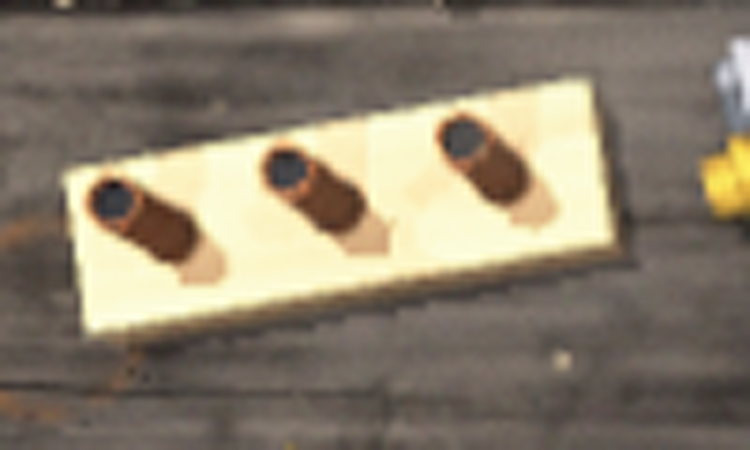

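View pics/e_s.png

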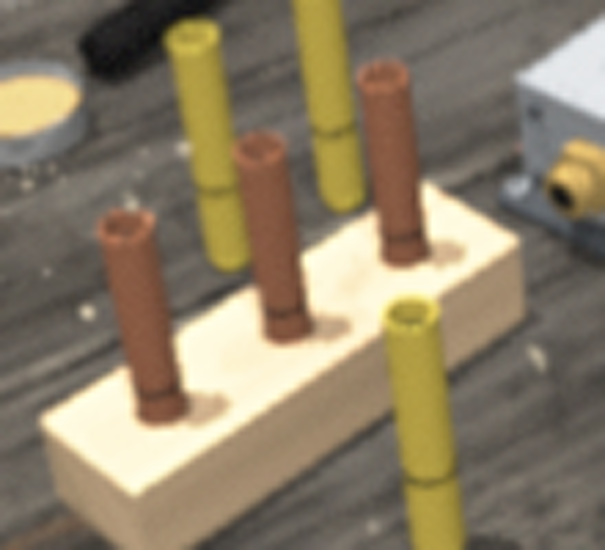

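View pics/e_m.png

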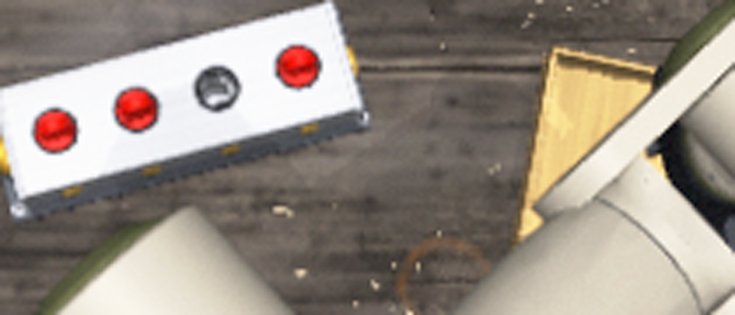

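```bash
python3 - <<'E'
from meas import *
t=cam('top');s=cam('scene')
T=[(114,199),(289,168),(464,137)];S=[(127,226),(261,148),(384,76)];B=[(158,383),(288,301),(404,225)]
for a,b,c in zip(T,S,B):
    a=np.array(a)/7.5+(140,190)-.43;b=np.array(b)/5.5+(135,205)-.4;c=np.array(c)/5.5+(135,205)-.4
    X,e=tri(t,a,s,b);F=onz(s,c,.057);F2=onz(s,b,.132);print(X.round(4),round(e,4),'top scene',F2[:2].round(4),'ring scene',F[:2].round(4),'lean',((F2-F)[:2]/.075).round(3),'grasp z.097',(F+(F2-F)*40/75)[:2].round(4))
p=np.array([217,88])/3.5+(240,170)-.36;print('port3',onz(t,p,.068))
P=[onz(t,np.array(q)/7.5+(140,190)-.43,.042) for q in [(65,173),(590,80),(618,245),(86,332)]];print('block corners',np.array(P).round(4)[:,:2],np.mean(P,0))
d=P[0]-P[1]; print('yaw',np.degrees(np.arctan2(-d[0],d[1])))
E
```

```text
[0.4733 0.3628 0.1318] 0.0021 top scene [0.474  0.3636] ring scene [0.4725 0.3648] lean [ 0.02  -0.016] grasp z.097 [0.4733 0.3642]
[0.4842 0.3017 0.1318] 0.0024 top scene [0.485  0.3026] ring scene [0.4836 0.3024] lean [0.02  0.002] grasp z.097 [0.4844 0.3025]
[0.495  0.2411 0.1321] 0.0026 top scene [0.4963 0.2419] ring scene [0.4958 0.2415] lean [0.006 0.005] grasp z.097 [0.496  0.2417]
port3 [ 0.53979737 -0.01789784  0.068     ]
block corners [[0.4954 0.4039]
 [0.5296 0.2093]
 [0.469  0.1979]
 [0.4366 0.3938]] [0.48264307 0.30122354 0.042     ]
yaw 9.977810915790611
```

```bash
python3 plan.py .4953 .241 .16 15.4; python3 -m pendant '[[[0.39,0.185,0],[0,0,0]],[[0.39,0.185,0],[0,0,0]],[[0.39,0.185,0],[0,0,0]],[[0.39,0.185,0],[0,0,0]],[[0.39,0.185,0],[0,0,0]],[[0.39,0.185,0],[0,0,0]],[[0.39,0.185,0],[0,0,0]],[[0.39,0.185,0],[0,0,0]],[[0.39,0.185,0],[0,0,0]],[[0.39,0.185,0],[0,0,0]],[[0.39,0.185,0],[0,0,0]],[[0.39,0.185,0],[0,0,0]],[[0.39,0.185,0],[0,0,0]],[[0,0,0],[0,0,0]],[[0,0,0],[0,0,0]]]' 0.4; python3 plan.py .4953 .241 .16 15.4
```

```text
t 14.35 pos [ 0.4455 -0.3198  0.25  ] w 0.0385 F [ 0.2  0.2 -0.6] M [-0.03  0.01 -0.01]
turn [-0.0037 -0.0014  0.0013] shift now-axes [5.268 1.986 0.9  ] shift target-axes [5.274 1.97  0.9  ]
time_s: 16.23
position: [0.5416, 0.2324, 0.2492]
tool_rot: [[-0.268, 0.963, -0.006], [0.963, 0.268, -0.002], [-0.0, -0.007, -1.0]]
ft_force: [1.0, -0.9, -0.2]
grip_width: 0.0591
t 16.23 pos [0.5416 0.2324 0.2492] w 0.0591 F [ 1.  -0.9 -0.2] M [0.01 0.01 0.02]
turn [-0.0043  0.0001  0.0014] shift now-axes [ 0.207 -0.417  0.895] shift target-axes [ 0.206 -0.423  0.892]
```

```bash
python3 -m pendant '[[[0.206,-0.42,0],[-0.004,0,0.001]],[[0,0,0.4],[0,0,0]],[[0,0,0.3],[0,0,0]],[[0,0,0],[0,0,0]],[[0,0,0],[0,0,0]]]'; python3 plan.py .4953 .241 .097 15.4;  python3 - <<'E'
from meas import *
t=cam('top');s=cam('scene')
crop(s,(135,165,285,285),5,'f_s.png')
E
```

```text
time_s: 16.85
position: [0.4966, 0.2409, 0.1816]
tool_rot: [[-0.265, 0.964, 0.003], [0.964, 0.265, 0.001], [-0.0, 0.003, -1.0]]
ft_force: [0.0, 0.9, -0.5]
grip_width: 0.0597
t 16.85 pos [0.4966 0.2409 0.1816] w 0.0597 F [ 0.   0.9 -0.5] M [-0.01  0.01  0.03]
turn [ 0.002   0.0001 -0.0002] shift now-axes [ 0.004 -0.015  0.846] shift target-axes [ 0.004 -0.013  0.846]
```

View pics/f_s.png

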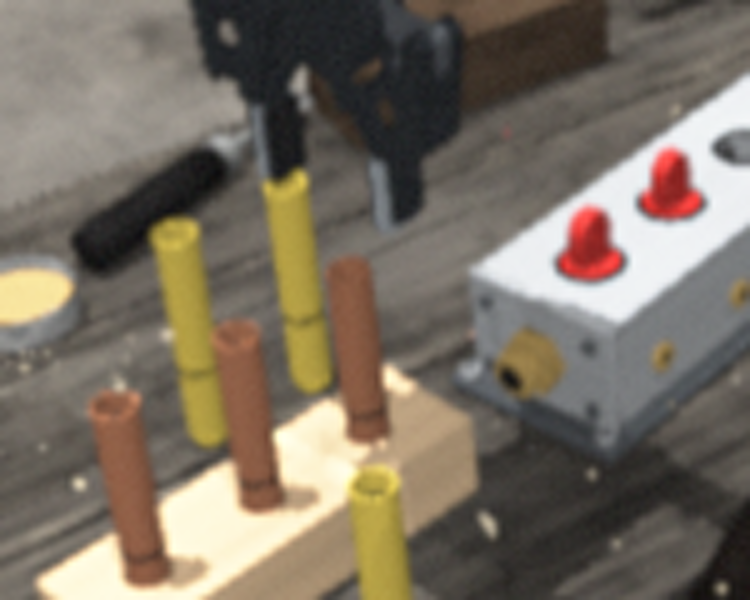

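The jaws straddle copper pipe 3 (crop (355,350)), with the fingers at x≈280 and 395. The yellow pipe (295,280) is behind. Descending and gripping.

```bash
python3 -m pendant '[[[0,-0.01,0.3],[0,0,0]],[[0,0,0.3],[0,0,0]],[[0,0,0.24],[0,0,0]],[[0,0,0],[0,0,0]],[[0,0,0],[0,0,0]]]'; python3 -m pendant '[[[0,0,0],[0,0,0]],[[0,0,0],[0,0,0]],[[0,0,0],[0,0,0]],[[0,0,0],[0,0,0]],[[0,0,0],[0,0,0]]]' -1 50; python3 plan.py .4953 .241 .097 15.4
```

```text
time_s: 17.58
position: [0.4959, 0.2413, 0.0978]
tool_rot: [[-0.266, 0.964, 0.004], [0.964, 0.266, 0.001], [-0.0, 0.004, -1.0]]
ft_force: [0.2, 0.3, -0.5]
grip_width: 0.0597
time_s: 18.2
position: [0.4955, 0.2413, 0.0971]
tool_rot: [[-0.266, 0.964, 0.003], [0.964, 0.266, 0.001], [-0.0, 0.003, -1.0]]
ft_force: [0.3, 0.0, 5.6]
grip_width: 0.0187
t 18.2 pos [0.4955 0.2413 0.0971] w 0.0187 F [0.3 0.  5.6] M [-0.    0.06  0.02]
turn [0.002  0.     0.0004] shift now-axes [-0.002 -0.003  0.001] shift target-axes [-0.002 -0.003  0.001]
```

```bash
python3 -m pendant '[[[0,0,-0.2],[0,0,0]],[[0,0,-0.3],[0,0,0]],[[0,0,-0.3],[0,0,0]],[[0,0,-0.3],[0,0,0]],[[0,0,-0.3],[0,0,0]],[[0,0,0],[0,0,0]]]'; python3 plan.py .541 -.0167 .24 15.4
```

```text
time_s: 18.95
position: [0.4954, 0.2413, 0.238]
tool_rot: [[-0.266, 0.964, 0.005], [0.964, 0.266, 0.001], [-0.0, 0.005, -1.0]]
ft_force: [0.1, 0.4, -1.8]
grip_width: 0.019
t 18.95 pos [0.4954 0.2413 0.238 ] w 0.019 F [ 0.1  0.4 -1.8] M [-0.03 -0.01 -0.02]
turn [0.0034 0.0001 0.0004] shift now-axes [-2.608 -0.247 -0.021] shift target-axes [-2.608 -0.246 -0.02 ]
```

```bash
python3 -m pendant '[[[-0.4,-0.04,0],[0.003,0,0]],[[-0.4,-0.04,0],[0,0,0]],[[-0.4,-0.04,0],[0,0,0]],[[-0.4,-0.04,0],[0,0,0]],[[-0.4,-0.04,0],[0,0,0]],[[-0.4,-0.04,0],[0,0,0]],[[-0.2,0,0],[0,0,0]],[[0,0,0.25],[0,0,0]],[[0,0,0.25],[0,0,0]],[[0,0,0.1],[0,0,0]],[[0,0,0],[0,0,0]],[[0,0,0],[0,0,0]]]'; python3 plan.py .541 -.0167 .175 15.4
python3 - <<'E'
from meas import *
t=cam('top');s=cam('scene')
crop(s,(215,100,335,225),5,'g_s.png');cv2.imwrite('pics/g_t.png',t['image'][:,:,::-1])
E
```

```text
time_s: 20.45
position: [0.5412, -0.0158, 0.1772]
tool_rot: [[-0.266, 0.964, -0.002], [0.964, 0.266, -0.001], [-0.001, -0.002, -1.0]]
ft_force: [-0.5, 0.1, -0.6]
grip_width: 0.0186
t 20.45 pos [ 0.5412 -0.0158  0.1772] w 0.0186 F [-0.5  0.1 -0.6] M [ 0.02 -0.02 -0.06]
turn [-0.0012  0.0004  0.0006] shift now-axes [-0.008 -0.004  0.022] shift target-axes [-0.008 -0.004  0.022]
```

View pics/g_s.png

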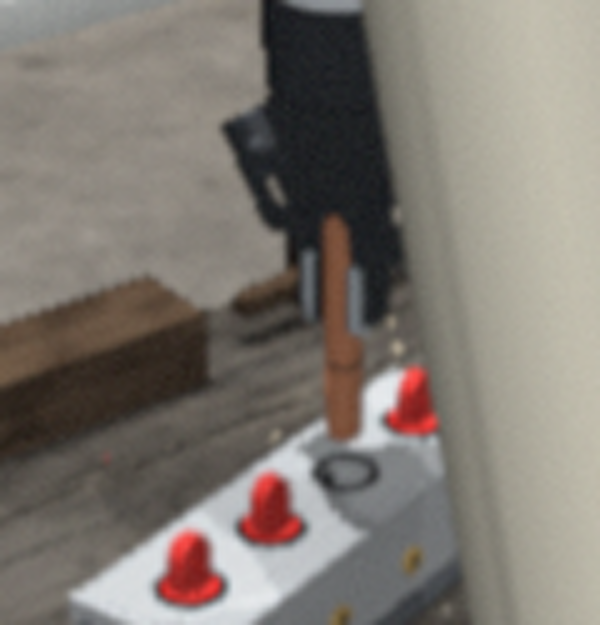

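View pics/g_t.png

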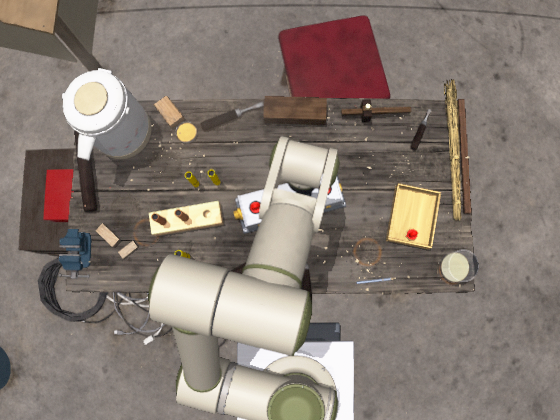

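```bash
python3 - <<'E'
from meas import *
s=cam('scene')
print(onz(s,(344/5+214.6,427/5+99.6),.0922),onz(s,(347/5+214.6,470/5+99.6),.068))
print(proj(s,[.5412,-.0158,.0922])*5-np.array([214.6,99.6])*5,proj(s,[.5412,-.0158,.2122])*5-np.array([214.6,99.6])*5)
E
```

```text
[ 0.54732599 -0.02023014  0.0922    ] [ 0.5437436  -0.01926759  0.068     ]
[[344.84397302 434.56462041]] [[344.35228819 223.54479596]]
```

```bash
python3 -m pendant '[[[-0.012,0,0.1],[0,0,0]],[[0,0,0.1],[0,0,0]],[[0,0,0.1],[0,0,0]],[[0,0,0.1],[0,0,0]],[[0,0,0],[0,0,0]]]'; python3 plan.py .5415 -.0172 .108 15.4
```

```text
time_s: 21.22
position: [0.5413, -0.0171, 0.1355]
tool_rot: [[-0.266, 0.964, -0.003], [0.964, 0.266, -0.0], [0.0, -0.003, -1.0]]
ft_force: [4.0, 1.2, -5.8]
grip_width: 0.0193
t 21.23 pos [ 0.5413 -0.0171  0.1355] w 0.0193 F [ 4.   1.2 -5.8] M [ 0.23 -1.02 -0.01]
turn [-0.0018 -0.0003  0.0003] shift now-axes [-0.002  0.002  0.275] shift target-axes [-0.002  0.001  0.275]
```

```bash
python3 -m pendant '[[[0,0,0.05],[0,0,0]],[[0,0,0.05],[0,0,0]],[[0,0,0],[0,0,0]]]'; python3 plan.py .5415 -.0172 .108 15.4
```

```text
time_s: 21.6
position: [0.5413, -0.0171, 0.126]
tool_rot: [[-0.266, 0.964, -0.002], [0.964, 0.266, -0.001], [-0.0, -0.002, -1.0]]
ft_force: [5.2, 0.8, -2.9]
grip_width: 0.0185
t 21.6 pos [ 0.5413 -0.0171  0.126 ] w 0.0185 F [ 5.2  0.8 -2.9] M [ 0.1  -1.22  0.08]
turn [-0.0015  0.0001  0.0003] shift now-axes [-0.001  0.002  0.18 ] shift target-axes [-0.001  0.002  0.18 ]
```

```bash
python3 -m pendant '[[[0,0.008,0.05],[0,0,0]],[[0,0.004,0.05],[0,0,0]],[[0,0,0.05],[0,0,0]],[[0,0,0.03],[0,0,0]],[[0,0,0],[0,0,0]],[[0,0,0],[0,0,0]]]'; python3 plan.py .5415 -.0172 .108 15.4; python3 - <<'E'
from meas import *
s=cam('scene')
crop(s,(245,150,325,225),8,'i_s.png')
E
```

```text
time_s: 22.35
position: [0.5418, -0.0169, 0.1079]
tool_rot: [[-0.266, 0.964, -0.004], [0.964, 0.266, -0.001], [0.0, -0.004, -1.0]]
ft_force: [1.7, -0.6, -3.1]
grip_width: 0.0188
t 22.35 pos [ 0.5418 -0.0169  0.1079] w 0.0188 F [ 1.7 -0.6 -3.1] M [-0.13 -0.51 -0.  ]
turn [-0.0027 -0.0003  0.0004] shift now-axes [-0.003 -0.004 -0.001] shift target-axes [-0.003 -0.004 -0.001]
```

View pics/i_s.png

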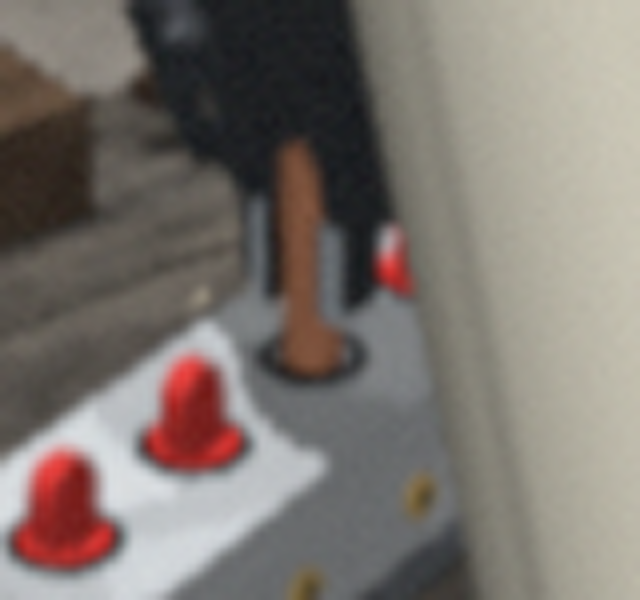

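```bash
python3 -m pendant '[[[0,0,0],[0,0,0]],[[0,0,0],[0,0,0]],[[0,0,0],[0,0,0]],[[0,0,0],[0,0,0]]]' 0.1 && python3 -m pendant '[[[0,0,-0.3],[0,0,0]],[[0,0,-0.4],[0,0,0]],[[0,0,-0.4],[0,0,0]],[[0.3,0,-0.2],[0,0,0]],[[0.4,0,0],[0,0,0]],[[0.4,-0.1,0],[0,0,0]],[[0.4,-0.1,0],[0,0,0]],[[0,0,0],[0,0,0]]]'; python3 plan.py .5245 .0452 .17 15.4;python3 - <<'E'
from meas import *
s=cam('scene');t=cam('top')
crop(s,(245,150,325,225),8,'j_s.png')
cv2.imwrite('pics/j_t.png',t['image'][:,:,::-1])
E
```

```text
time_s: 22.9
position: [0.542, -0.0168, 0.1085]
tool_rot: [[-0.266, 0.964, -0.003], [0.964, 0.266, -0.001], [0.0, -0.003, -1.0]]
ft_force: [0.4, -0.1, 0.0]
grip_width: 0.0472
time_s: 23.9
position: [0.482, 0.1243, 0.2388]
tool_rot: [[-0.269, 0.963, -0.003], [0.963, 0.269, -0.001], [0.0, -0.003, -1.0]]
ft_force: [-0.1, -1.1, 0.3]
grip_width: 0.0469
t 23.9 pos [0.482  0.1243 0.2388] w 0.0469 F [-0.1 -1.1  0.3] M [-0.01 -0.01  0.06]
turn [-0.002  -0.0001  0.0024] shift now-axes [-0.877  0.198  0.687] shift target-axes [-0.876  0.2    0.688]
```

View pics/j_s.png

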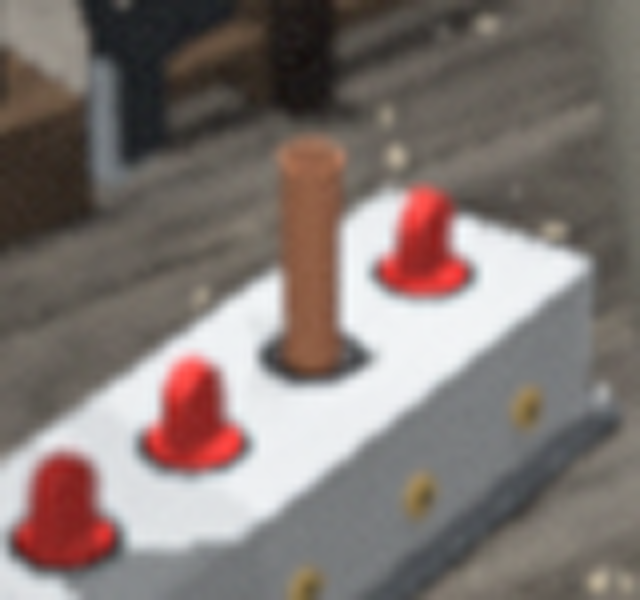

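View pics/j_t.png

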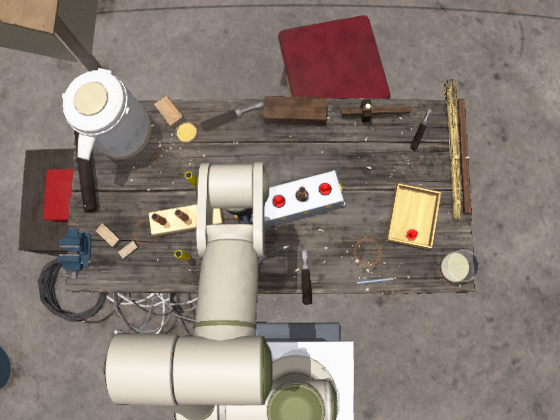

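```bash
python3 - <<'E'
from meas import *
s=cam('scene');t=cam('top')
for z in(.137,.14,.143,.146,.068): print(z,(proj(s,[.5418,-.0172,z])-[244.56,149.56])*8)
crop(t,(265,170,345,215),9,'k_t.png');crop(s,(270,160,300,205),14,'k_s.png')
E
```

```text
0.137 [[314.02758458 172.00767303]]
0.14 [[314.01154616 163.68816991]]
0.143 [[313.99544302 155.34467054]]
0.146 [[313.97927483 146.97709366]]
0.068 [[314.37932278 356.91714334]]
```

View pics/k_t.png

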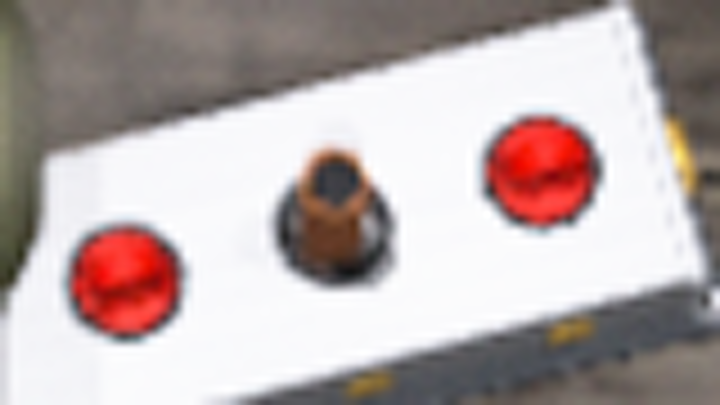

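View pics/k_s.png

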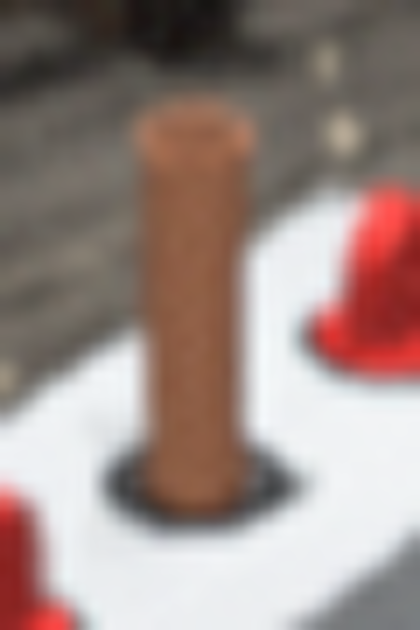

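Pipe 3 is seated in port 3. Its rim in the scene crop at (311,157) puts the top at about z=0.1425, against 0.143 expected. The bung lies in the tray at top (411,235). Next is bung 2.

```bash
python3 -m pendant '[[[-0.3,0.06,0],[-0.002,0,0.002]],[[-0.3,0.06,0],[0,0,0]],[[-0.275,0.08,0],[0,0,0]],[[0,0,0.35],[0,0,0]],[[0,0,0.3],[0,0,0]],[[0,0,0],[0,0,0]],[[0,0,0],[0,0,0]]]' 0.4; python3 plan.py .525 .0447 .094 15.4
```

```text
time_s: 24.98
position: [0.5264, 0.0429, 0.1746]
tool_rot: [[-0.263, 0.965, 0.002], [0.965, 0.263, -0.0], [-0.001, 0.002, -1.0]]
ft_force: [0.0, 0.1, -0.3]
grip_width: 0.0599
t 24.98 pos [0.5264 0.0429 0.1746] w 0.0599 F [ 0.   0.1 -0.3] M [ 0.04 -0.03  0.02]
turn [ 0.001   0.0004 -0.002 ] shift now-axes [ 0.021 -0.01   0.806] shift target-axes [ 0.021 -0.009  0.806]
```

```bash
python3 -m pendant '[[[0.02,-0.01,0.25],[0,0,-0.002]],[[0,0,0.25],[0,0,0]],[[0,0,0.2],[0,0,0]],[[0,0,0.1],[0,0,0]],[[0,0,0],[0,0,0]],[[0,0,0],[0,0,0]]]'; python3 -m pendant '[[[0,0,0],[0,0,0]],[[0,0,0],[0,0,0]],[[0,0,0],[0,0,0]],[[0,0,0],[0,0,0]],[[0,0,0],[0,0,0]],[[0,0,0],[0,0,0]]]' -1 80; python3 plan.py .525 .0447 .094 15.4
```

```text
time_s: 25.72
position: [0.5248, 0.045, 0.0945]
tool_rot: [[-0.266, 0.964, 0.002], [0.964, 0.266, -0.0], [-0.001, 0.002, -1.0]]
ft_force: [0.1, -0.4, 0.1]
grip_width: 0.0599
time_s: 26.48
position: [0.525, 0.0452, 0.0941]
tool_rot: [[-0.266, 0.964, 0.003], [0.964, 0.266, 0.0], [-0.001, 0.002, -1.0]]
ft_force: [2.1, 2.6, 5.1]
grip_width: 0.0087
t 26.48 pos [0.525  0.0452 0.0941] w 0.0087 F [2.1 2.6 5.1] M [ 0.46 -0.55 -0.06]
turn [0.0016 0.0004 0.0003] shift now-axes [-0.005 -0.001  0.001] shift target-axes [-0.005 -0.001  0.001]
```

```bash
python3 -m pendant '[[[0,0.020,-0.004],[0.038,0,0]],[[0,0.020,-0.004],[0.038,0,0]],[[0,-0.021,-0.004],[-0.038,0,0]],[[0,-0.021,-0.004],[-0.038,0,0]],[[0,-0.021,-0.004],[-0.038,0,0]],[[0,-0.021,-0.004],[-0.038,0,0]],[[0,0.022,-0.004],[0.038,0,0]],[[0,0.022,-0.004],[0.038,0,0]]]'; python3 plan.py .525 .0447 .094 15.4; python3 -m pendant '[[[0,0.022,-0.004],[0.038,0,0]],[[0,0.022,-0.004],[0.038,0,0]],[[0,-0.023,-0.004],[-0.038,0,0]],[[0,-0.023,-0.004],[-0.038,0,0]],[[0,-0.023,-0.004],[-0.038,0,0]],[[0,-0.023,-0.004],[-0.038,0,0]],[[0,0.024,-0.004],[0.038,0,0]],[[0,0.024,-0.004],[0.038,0,0]]]'; python3 plan.py .525 .0447 .094 15.4
```

```text
time_s: 27.48
position: [0.5245, 0.045, 0.0973]
tool_rot: [[-0.266, 0.964, -0.001], [0.964, 0.266, -0.001], [-0.0, -0.001, -1.0]]
ft_force: [2.4, 1.5, -6.0]
grip_width: 0.0083
t 27.48 pos [0.5245 0.045  0.0973] w 0.0083 F [ 2.4  1.5 -6. ] M [ 0.38 -0.87 -0.07]
turn [-0.0005  0.0002  0.0001] shift now-axes [-0.005  0.004  0.033] shift target-axes [-0.005  0.004  0.033]
time_s: 28.48
position: [0.5241, 0.045, 0.1009]
tool_rot: [[-0.266, 0.964, -0.002], [0.964, 0.266, -0.001], [-0.0, -0.002, -1.0]]
ft_force: [0.5, 0.4, -3.1]
grip_width: 0.0082
t 28.48 pos [0.5241 0.045  0.1009] w 0.0082 F [ 0.5  0.4 -3.1] M [ 0.24 -0.58 -0.03]
turn [-0.0012  0.0001  0.0002] shift now-axes [-0.005  0.008  0.069] shift target-axes [-0.005  0.008  0.069]
```

```bash
python3 -m pendant '[[[0,0.025,-0.004],[0.038,0,0]],[[0,0.025,-0.004],[0.038,0,0]],[[0,-0.025,-0.004],[-0.038,0,0]],[[0,-0.026,-0.004],[-0.038,0,0]],[[0,-0.026,-0.004],[-0.038,0,0]],[[0,-0.026,-0.004],[-0.038,0,0]],[[0,0.026,-0.004],[0.038,0,0]],[[0,0.027,-0.004],[0.038,0,0]],[[0,0.027,-0.004],[0.038,0,0]],[[0,0.027,-0.004],[0.038,0,0]],[[0,-0.028,-0.004],[-0.038,0,0]],[[0,-0.028,-0.004],[-0.038,0,0]],[[0,-0.028,-0.004],[-0.038,0,0]],[[0,-0.028,-0.004],[-0.038,0,0]],[[0,0.029,-0.004],[0.038,0,0]],[[0,0.029,-0.004],[0.038,0,0]]]'; python3 plan.py .525 .0447 .094 15.4;python3 -m pendant '[[[0,0,-0.2],[0.003,0,0]],[[0,0,-0.4],[0,0,0]],[[0,0,-0.4],[0,0,0]],[[0,0,-0.4],[0,0,0]],[[0,0,0],[0,0,0]]]'; python3 plan.py .49 -.329 .25 15.4
python3 - <<'E'
from meas import *
t=cam('top');s=cam('scene');cv2.imwrite('pics/l_t.png',t['image'][:,:,::-1])
crop(s,(215,100,335,225),5,'l_s.png')
E
```

```text
time_s: 30.48
position: [0.5235, 0.0449, 0.1084]
tool_rot: [[-0.266, 0.964, -0.004], [0.964, 0.266, -0.001], [0.0, -0.004, -1.0]]
ft_force: [-0.1, -0.1, -1.0]
grip_width: 0.0083
t 30.48 pos [0.5235 0.0449 0.1084] w 0.0083 F [-0.1 -0.1 -1. ] M [ 0.01  0.02 -0.01]
turn [-0.0023 -0.0001  0.0002] shift now-axes [-0.006  0.015  0.144] shift target-axes [-0.006  0.014  0.144]
time_s: 31.1
position: [0.5252, 0.0451, 0.2509]
tool_rot: [[-0.266, 0.964, -0.0], [0.964, 0.266, -0.002], [-0.002, -0.001, -1.0]]
ft_force: [0.1, 0.6, -1.6]
grip_width: 0.0081
t 31.1 pos [0.5252 0.0451 0.2509] w 0.0081 F [ 0.1  0.6 -1.6] M [ 0.05 -0.   -0.03]
turn [-0.0006  0.0013  0.0004] shift now-axes [-3.512 -1.335  0.017] shift target-axes [-3.513 -1.333  0.009]
```

View pics/l_s.png

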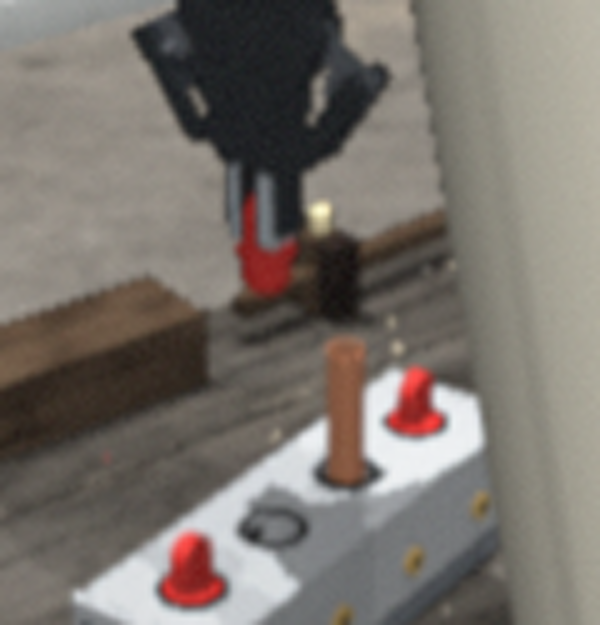

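View pics/l_t.png

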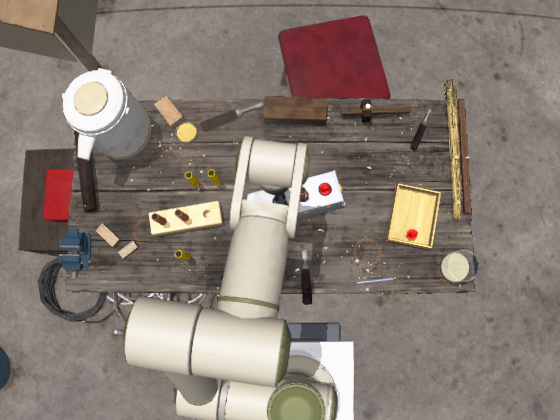

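Bung 2 is held at (265,270) and port 2 is open at (275,525). The tray is unmoved and bung 3 lies in its near end. I'll put this one mid-tray.

```bash
python3 -m pendant '[[[-0.39,-0.143,0],[0,0,0]],[[-0.39,-0.143,0],[0,0,0]],[[-0.39,-0.143,0],[0,0,0]],[[-0.39,-0.143,0],[0,0,0]],[[-0.39,-0.143,0],[0,0,0]],[[-0.39,-0.143,0],[0,0,0]],[[-0.39,-0.143,0],[0,0,0]],[[-0.39,-0.143,0],[0,0,0]],[[-0.39,-0.143,0],[0,0,0]],[[0,0,0],[0,0,0]],[[0,0,0],[0,0,0]]]'; python3 plan.py .495 -.329 .06 15.4;  python3 - <<'E'
from meas import *
t=cam('top')
crop(t,(360,150,480,260),6,'m_t.png')
E
```

```text
time_s: 32.58
position: [0.4938, -0.3266, 0.2479]
tool_rot: [[-0.266, 0.964, -0.007], [0.964, 0.266, 0.001], [0.003, -0.006, -1.0]]
ft_force: [0.3, 0.5, -0.2]
grip_width: 0.0084
t 32.58 pos [ 0.4938 -0.3266  0.2479] w 0.0084 F [ 0.3  0.5 -0.2] M [ 0.07  0.05 -0.02]
turn [-0.0038 -0.0017  0.0004] shift now-axes [-0.031  0.017  1.879] shift target-axes [-0.026  0.005  1.879]
```

View pics/m_t.png

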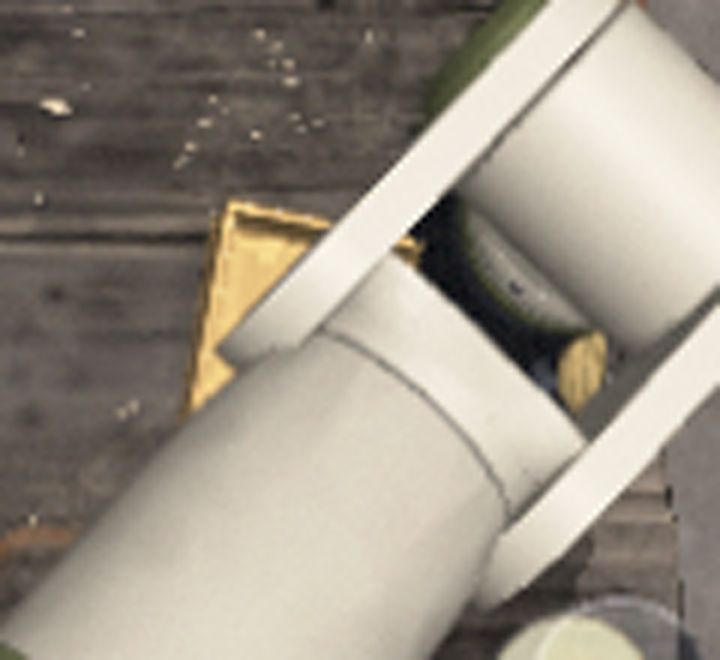

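The tray corner is still at (230,205). Lowering and releasing.

```bash
python3 -m pendant '[[[-0.03,0.01,0.4],[0,0,0]],[[0,0,0.4],[0,0,0]],[[0,0,0.4],[0,0,0]],[[0,0,0.4],[0,0,0]],[[0,0,0.28],[0,0,0]],[[0,0,0],[0,0,0]]]' && python3 -m pendant '[[[0,0,0],[0,0,0]],[[0,0,0],[0,0,0]],[[0,0,0],[0,0,0]],[[0,0,0],[0,0,0]]]' -0.1 && python3 -m pendant '[[[0,0,-0.3],[0,0,0]],[[0,0,-0.4],[0,0,0]],[[0,0,-0.4],[0,0,0]],[[0,0,-0.4],[0,0,0]],[[0,0,-0.4],[0,0,0]],[[0,0,0],[0,0,0]]]' ; python3 plan.py .484 .302 .25 15.4;  python3 - <<'E'
from meas import *
t=cam('top');s=cam('scene')
crop(t,(140,190,240,250),7.5,'n_t.png')
crop(s,(135,205,245,305),5.5,'n_s.png')
E
```

```text
time_s: 33.38
position: [0.4945, -0.3284, 0.0597]
tool_rot: [[-0.267, 0.964, -0.008], [0.964, 0.267, 0.002], [0.004, -0.007, -1.0]]
ft_force: [-0.1, 0.7, -1.2]
grip_width: 0.0083
time_s: 33.88
position: [0.4951, -0.3303, 0.0617]
tool_rot: [[-0.266, 0.964, -0.004], [0.964, 0.266, -0.002], [-0.001, -0.004, -1.0]]
ft_force: [0.2, -0.1, -0.5]
grip_width: 0.0387
time_s: 34.62
position: [0.4965, -0.3306, 0.2546]
tool_rot: [[-0.266, 0.964, 0.0], [0.964, 0.266, -0.006], [-0.006, -0.001, -1.0]]
ft_force: [-0.0, 0.0, -1.9]
grip_width: 0.0387
t 34.62 pos [ 0.4965 -0.3306  0.2546] w 0.0387 F [-0.   0.  -1.9] M [ 0.05 -0.02  0.01]
turn [-0.0009  0.0036  0.0004] shift now-axes [6.131 1.563 0.008] shift target-axes [6.131 1.56  0.046]
```

View pics/n_t.png

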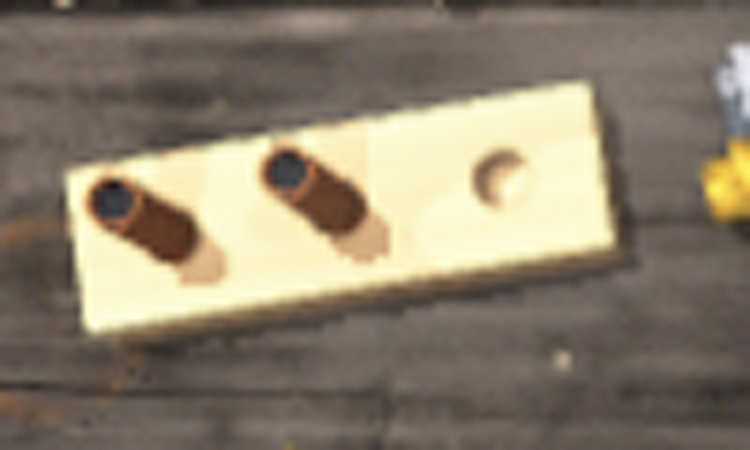

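View pics/n_s.png

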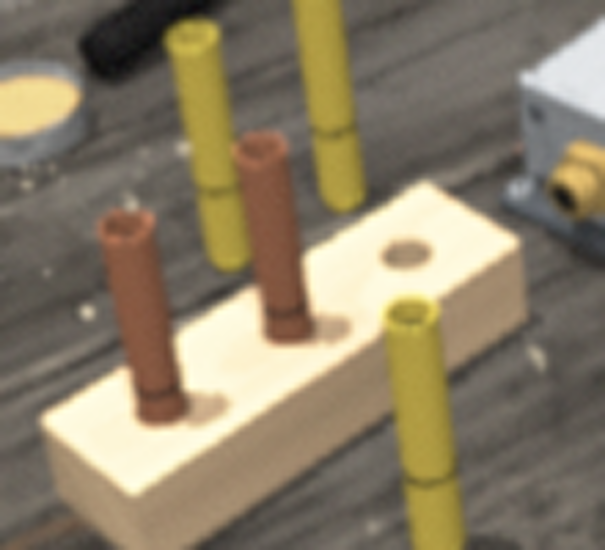

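The block is unmoved. The middle pipe is at top crop (288,170) and scene crop (275,240), and it's copper.

```bash
python3 -m pendant '[[[0.438,0.111,0],[0,0,0]],[[0.438,0.111,0],[0,0,0]],[[0.438,0.111,0],[0,0,0]],[[0.438,0.111,0],[0,0,0]],[[0.438,0.111,0],[0,0,0]],[[0.438,0.111,0],[0,0,0]],[[0.438,0.111,0],[0,0,0]],[[0.438,0.111,0],[0,0,0]],[[0.438,0.111,0],[0,0,0]],[[0.438,0.111,0],[0,0,0]],[[0.438,0.111,0],[0,0,0]],[[0.438,0.111,0],[0,0,0]],[[0.438,0.111,0],[0,0,0]],[[0.438,0.111,0],[0,0,0]],[[0,0,0],[0,0,0]],[[0,0,0],[0,0,0]]]' 0.4; python3 plan.py .484 .302 .18 15.4
```

```text
time_s: 36.72
position: [0.4822, 0.302, 0.2494]
tool_rot: [[-0.266, 0.964, -0.006], [0.964, 0.266, -0.002], [-0.0, -0.007, -1.0]]
ft_force: [-0.1, -1.3, 0.5]
grip_width: 0.0602
t 36.73 pos [0.4822 0.302  0.2494] w 0.0602 F [-0.1 -1.3  0.5] M [-0.03 -0.01 -0.01]
turn [-0.0044  0.0003  0.0004] shift now-axes [-0.004  0.022  0.694] shift target-axes [-0.005  0.018  0.694]
```

```bash
python3 -m pendant '[[[0,0.018,0.3],[-0.004,0,0]],[[0,0,0.4],[0,0,0]],[[0,0,0],[0,0,0]],[[0,0,0],[0,0,0]]]'; python3 plan.py .484 .302 .097 15.4;  python3 - <<'E'
from meas import *
s=cam('scene')
crop(s,(135,165,285,285),5,'o_s.png')
E
```

```text
time_s: 37.22
position: [0.4849, 0.3025, 0.182]
tool_rot: [[-0.265, 0.964, 0.003], [0.964, 0.265, 0.001], [0.0, 0.003, -1.0]]
ft_force: [0.8, 0.5, -0.2]
grip_width: 0.0604
t 37.23 pos [0.4849 0.3025 0.182 ] w 0.0604 F [ 0.8  0.5 -0.2] M [0.03 0.02 0.05]
turn [ 0.0022 -0.     -0.0002] shift now-axes [-0.003 -0.012  0.85 ] shift target-axes [-0.003 -0.01   0.85 ]
```

View pics/o_s.png

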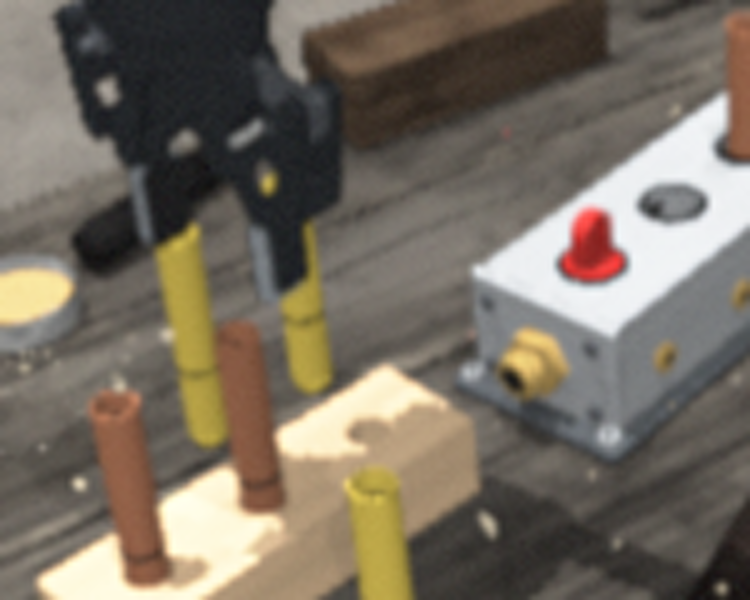

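The jaws straddle the middle copper pipe (245,410), with yellow behind. Down and grip.

```bash
python3 -m pendant '[[[0,-0.01,0.3],[0,0,0]],[[0,0,0.3],[0,0,0]],[[0,0,0.25],[0,0,0]],[[0,0,0],[0,0,0]],[[0,0,0],[0,0,0]]]'; python3 -m pendant '[[[0,0,0],[0,0,0]],[[0,0,0],[0,0,0]],[[0,0,0],[0,0,0]],[[0,0,0],[0,0,0]],[[0,0,0],[0,0,0]]]' -1 50; python3 -m pendant '[[[0,0,-0.2],[0,0,0]],[[0,0,-0.3],[0,0,0]],[[0,0,-0.3],[0,0,0]],[[0,0,-0.3],[0,0,0]],[[0,0,-0.3],[0,0,0]],[[0,0,0],[0,0,0]]]'; python3 plan.py .5248 .0445 .18 15.4
```

```text
time_s: 37.9
position: [0.4841, 0.303, 0.0973]
tool_rot: [[-0.266, 0.964, 0.004], [0.964, 0.266, 0.001], [0.0, 0.004, -1.0]]
ft_force: [2.1, 0.0, 0.3]
grip_width: 0.0603
time_s: 38.52
position: [0.4838, 0.3029, 0.0963]
tool_rot: [[-0.266, 0.964, 0.003], [0.964, 0.266, 0.001], [0.0, 0.003, -1.0]]
ft_force: [0.7, -0.1, 5.5]
grip_width: 0.0189
time_s: 39.28
position: [0.4835, 0.3029, 0.2371]
tool_rot: [[-0.266, 0.964, 0.005], [0.964, 0.266, 0.002], [0.0, 0.005, -1.0]]
ft_force: [-0.2, -0.9, -0.8]
grip_width: 0.0184
t 39.27 pos [0.4835 0.3029 0.2371] w 0.0184 F [-0.2 -0.9 -0.8] M [-0.    0.    0.01]
turn [ 0.0033 -0.0002  0.0004] shift now-axes [-2.601 -0.293  0.569] shift target-axes [-2.601 -0.288  0.571]
```

```bash
python3 -m pendant '[[[-0.4,-0.04,0],[0.003,0,0]],[[-0.4,-0.045,0],[0,0,0]],[[-0.4,-0.045,0],[0,0,0]],[[-0.4,-0.045,0],[0,0,0]],[[-0.4,-0.045,0],[0,0,0]],[[-0.4,-0.045,0],[0,0,0]],[[-0.2,-0.02,0],[0,0,0]],[[0,0,0.25],[0,0,0]],[[0,0,0.25],[0,0,0]],[[0,0,0.07],[0,0,0]],[[0,0,0],[0,0,0]],[[0,0,0],[0,0,0]]]'; python3 plan.py .5248 .0445 .175 15.4
python3 - <<'E'
from meas import *
s=cam('scene');t=cam('top')
crop(s,(215,100,335,225),5,'p_s.png')
cv2.imwrite('pics/p_t.png',t['image'][:,:,::-1])
E
```

```text
time_s: 40.78
position: [0.5249, 0.0444, 0.1792]
tool_rot: [[-0.266, 0.964, -0.002], [0.964, 0.266, -0.001], [-0.0, -0.002, -1.0]]
ft_force: [-0.4, -0.4, -0.8]
grip_width: 0.0187
t 40.77 pos [0.5249 0.0444 0.1792] w 0.0187 F [-0.4 -0.4 -0.8] M [ 0.01  0.03 -0.05]
turn [-0.0013  0.0003  0.0005] shift now-axes [ 0.001 -0.001  0.042] shift target-axes [ 0.001 -0.001  0.042]
```

View pics/p_s.png

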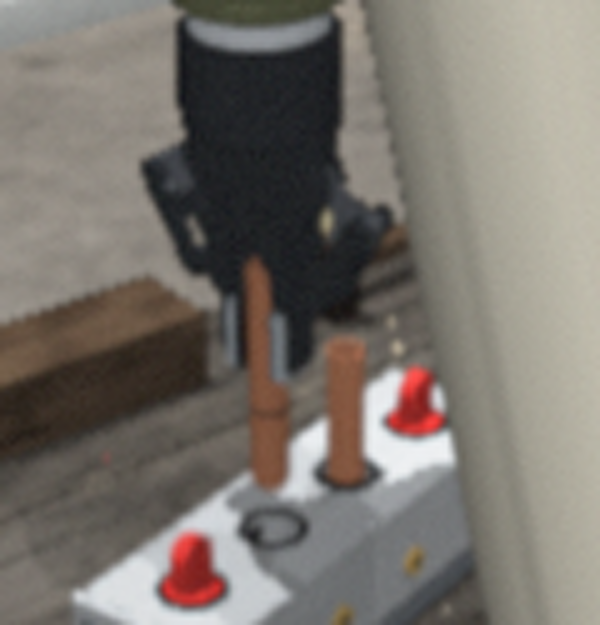

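View pics/p_t.png

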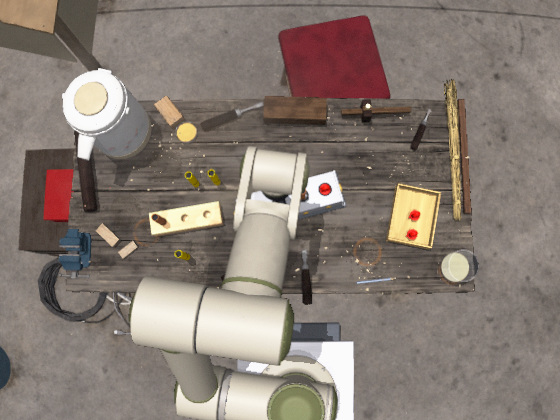

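```bash
python3 - <<'E'
from meas import *
s=cam('scene')
o=np.array([214.6,99.6])
for z in(.0949,.2149,.068): print(z,(proj(s,[.5249,.0444,z])-o)*5)
im=s['image'];H=hsv(s);m=(H[...,0]>2)&(H[...,0]<14)&(H[...,1]>90)&(H[...,1]<200)&(H[...,2]>40)
for r in range(152,198,3):
    xs=np.where(m[r,255:276])[0]+255
    if len(xs): print(r,((xs.min()+xs.max())/2-o[0])*5,xs.max()-xs.min()+1,(proj(s,[.5249,.0444,.0949])[0,0]-o[0])*5)
E
```

```text
0.0949 [[271.51529797 483.14441742]]
0.2149 [[266.37951403 266.2580642 ]]
0.068 [[272.59592017 528.27748882]]
152 252.00000000000003 3 271.5152979710309
155 257.0 5 271.5152979710309
158 257.0 5 271.5152979710309
161 257.0 5 271.5152979710309
164 254.50000000000003 4 271.5152979710309
167 257.0 5 271.5152979710309
170 257.0 5 271.5152979710309
173 259.5 4 271.5152979710309
176 259.5 4 271.5152979710309
179 269.5 8 271.5152979710309
182 267.0 7 271.5152979710309
185 269.5 8 271.5152979710309
188 267.0 7 271.5152979710309
191 267.0 7 271.5152979710309
194 269.5 6 271.5152979710309
```

```bash
python3 -m pendant '[[[-0.012,0,0.1],[0,0,0]],[[0,0,0.1],[0,0,0]],[[0,0,0.1],[0,0,0]],[[0,0,0.1],[0,0,0]],[[0,0,0],[0,0,0]]]'; python3 plan.py .5247 .0437 .108 15.4; python3 -m pendant '[[[0,0,0.05],[0,0,0]],[[0,0,0.05],[0,0,0]],[[0,0,0],[0,0,0]]]'; python3 plan.py .5247 .0437 .1073 15.4
```

```text
time_s: 41.55
position: [0.5244, 0.0433, 0.1373]
tool_rot: [[-0.266, 0.964, -0.005], [0.964, 0.266, -0.0], [0.001, -0.005, -1.0]]
ft_force: [0.2, -0.4, -7.1]
grip_width: 0.0189
t 41.55 pos [0.5244 0.0433 0.1373] w 0.0189 F [ 0.2 -0.4 -7.1] M [-0.01 -0.21 -0.03]
turn [-0.0032 -0.0005  0.0003] shift now-axes [0.003 0.005 0.293] shift target-axes [0.004 0.004 0.293]
time_s: 41.92
position: [0.5247, 0.0433, 0.1282]
tool_rot: [[-0.266, 0.964, -0.003], [0.964, 0.266, -0.0], [0.0, -0.003, -1.0]]
ft_force: [-0.4, 0.9, -3.8]
grip_width: 0.0188
t 41.92 pos [0.5247 0.0433 0.1282] w 0.0188 F [-0.4  0.9 -3.8] M [0.12 0.15 0.04]
turn [-0.0022 -0.0003  0.0003] shift now-axes [0.003 0.002 0.209] shift target-axes [0.004 0.001 0.209]
```

```bash
python3 -m pendant '[[[0,0,0.05],[0,0,0]],[[0,0,0.05],[0,0,0]],[[0,0,0.05],[0,0,0]],[[0,0,0.05],[0,0,0]],[[0,0,0],[0,0,0]],[[0,0,0],[0,0,0]]]'; python3 plan.py .5247 .0437 .1073 15.4; python3 - <<'E'
from meas import *
s=cam('scene')
crop(s,(235,150,325,225),8,'q_s.png')
E
```

```text
time_s: 42.68
position: [0.5245, 0.0437, 0.1083]
tool_rot: [[-0.266, 0.964, -0.004], [0.964, 0.266, 0.0], [0.001, -0.003, -1.0]]
ft_force: [-0.4, 5.7, -2.0]
grip_width: 0.0187
t 42.67 pos [0.5245 0.0437 0.1083] w 0.0187 F [-0.4  5.7 -2. ] M [1.18 0.14 0.04]
turn [-0.0022 -0.0008  0.0004] shift now-axes [-0.001  0.002  0.01 ] shift target-axes [-0.001  0.002  0.01 ]
```

View pics/q_s.png

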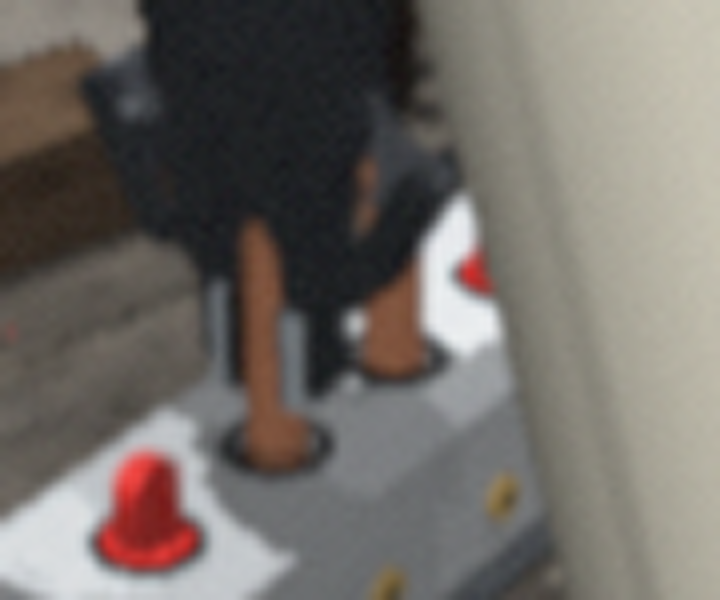

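```bash
python3 -m pendant '[[[0.01,0,0.01],[0,0,0]],[[0,0,0],[0,0,0]],[[0,0,0],[0,0,0]]]'; python3 plan.py .5247 .0437 .1073 15.4;python3 -m pendant '[[[0,0,0],[0,0,0]],[[0,0,0],[0,0,0]],[[0,0,0],[0,0,0]],[[0,0,0],[0,0,0]]]' 0.1 && python3 -m pendant '[[[0,0,-0.3],[0,0,0]],[[0,0,-0.4],[0,0,0]],[[0,0,-0.4],[0,0,0]],[[0.3,0,-0.2],[0,0,0]],[[0.4,0,0],[0,0,0]],[[0.4,0,0],[0,0,0]],[[0.4,0,0],[0,0,0]],[[0,0,0],[0,0,0]]]'; python3 plan.py .5078 .1064 .17 15.4;python3 - <<'E'
from meas import *
s=cam('scene');t=cam('top')
crop(s,(235,150,325,225),8,'r_s.png')
cv2.imwrite('pics/r_t.png',t['image'][:,:,::-1])
o=np.array([234.56,149.56])
for z in(.14,.143,.146,.068): print(z,(proj(s,[.5248,.0445,z])-o)*8,(proj(s,[.5418,-.0172,z])-o)*8)
E
```

```text
time_s: 43.1
position: [0.5246, 0.0441, 0.1079]
tool_rot: [[-0.266, 0.964, -0.002], [0.964, 0.266, -0.001], [-0.0, -0.003, -1.0]]
ft_force: [-2.5, 2.0, 6.0]
grip_width: 0.0185
t 43.1 pos [0.5246 0.0441 0.1079] w 0.0185 F [-2.5  2.   6. ] M [0.59 0.55 0.06]
turn [-0.0017  0.0002  0.0004] shift now-axes [-0.004  0.     0.006] shift target-axes [-0.004  0.     0.006]
time_s: 43.6
position: [0.5245, 0.0441, 0.1075]
tool_rot: [[-0.266, 0.964, -0.003], [0.964, 0.266, -0.001], [-0.0, -0.003, -1.0]]
ft_force: [0.2, -0.5, 0.3]
grip_width: 0.047
time_s: 44.6
position: [0.4841, 0.1907, 0.2376]
tool_rot: [[-0.269, 0.963, -0.003], [0.963, 0.269, -0.001], [0.0, -0.003, -1.0]]
ft_force: [0.4, -0.5, -1.0]
grip_width: 0.047
t 44.6 pos [0.4841 0.1907 0.2376] w 0.047 F [ 0.4 -0.5 -1. ] M [-0.02 -0.   -0.02]
turn [-0.002  -0.0001  0.0025] shift now-axes [-0.876  0.003  0.676] shift target-axes [-0.876  0.005  0.676]
0.14 [[271.69447023 248.07178888]] [[394.01154616 163.68816991]]
0.143 [[271.49135627 239.51851166]] [[393.99544302 155.34467054]]
0.146 [[271.28771926 230.93931418]] [[393.97927483 146.97709366]]
0.068 [[276.41582049 445.81252592]] [[394.37932278 356.91714334]]
```

View pics/r_s.png

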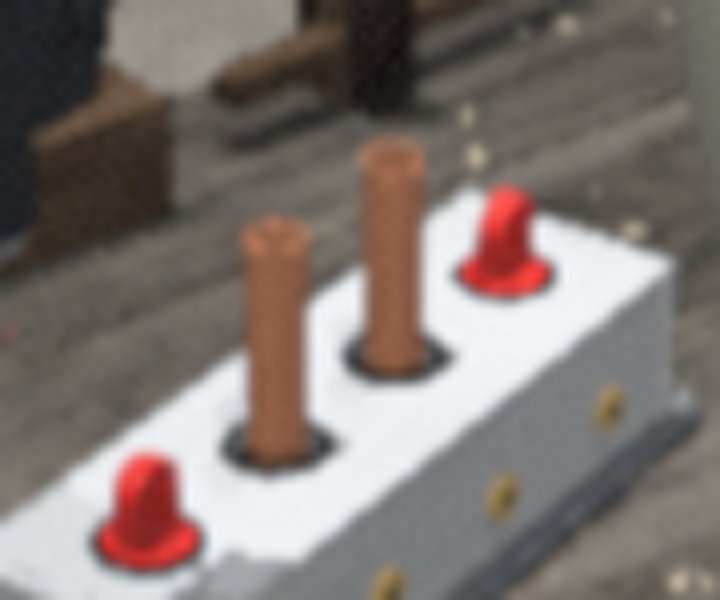

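View pics/r_t.png

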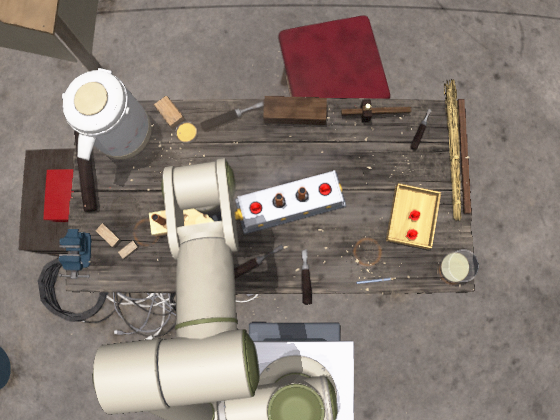

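Pipe 2 is seated: its rim at (275,239) matches the projected z=0.143. Bungs 3 and 2 are in the tray at (411,235) and (414,215). Now bung 1.

```bash
python3 -m pendant '[[[-0.3,0.0,0],[-0.002,0,0.002]],[[-0.3,0.0,0],[0,0,0]],[[-0.275,0,0],[0,0,0]],[[0,0,0.35],[0,0,0]],[[0,0,0.3],[0,0,0]],[[0,0,0],[0,0,0]],[[0,0,0],[0,0,0]]]' 0.4; python3 plan.py .508 .1066 .094 15.4
```

```text
time_s: 45.58
position: [0.5087, 0.1039, 0.1737]
tool_rot: [[-0.262, 0.965, 0.002], [0.965, 0.262, -0.0], [-0.001, 0.002, -1.0]]
ft_force: [0.8, -0.5, 0.4]
grip_width: 0.06
t 45.58 pos [0.5087 0.1039 0.1737] w 0.06 F [ 0.8 -0.5  0.4] M [ 0.05 -0.    0.  ]
turn [ 0.0011  0.0004 -0.0021] shift now-axes [ 0.029 -0.001  0.797] shift target-axes [ 0.028 -0.     0.797]
```

```bash
python3 -m pendant '[[[0.028,0,0.25],[0,0,-0.002]],[[0,0,0.25],[0,0,0]],[[0,0,0.2],[0,0,0]],[[0,0,0.1],[0,0,0]],[[0,0,0],[0,0,0]],[[0,0,0],[0,0,0]]]'; python3 -m pendant '[[[0,0,0],[0,0,0]],[[0,0,0],[0,0,0]],[[0,0,0],[0,0,0]],[[0,0,0],[0,0,0]],[[0,0,0],[0,0,0]],[[0,0,0],[0,0,0]]]' -1 80; python3 plan.py .508 .1066 .094 15.4
```

```text
time_s: 46.32
position: [0.5079, 0.1071, 0.0936]
tool_rot: [[-0.266, 0.964, 0.002], [0.964, 0.266, -0.0], [-0.001, 0.002, -1.0]]
ft_force: [0.0, -0.1, -0.3]
grip_width: 0.0596
time_s: 47.08
position: [0.5075, 0.1072, 0.0929]
tool_rot: [[-0.266, 0.964, 0.001], [0.964, 0.266, 0.0], [-0.0, 0.001, -1.0]]
ft_force: [-0.6, 0.3, 5.4]
grip_width: 0.0082
t 47.08 pos [0.5075 0.1072 0.0929] w 0.0082 F [-0.6  0.3  5.4] M [ 0.05  0.1  -0.09]
turn [0.0005 0.0001 0.0004] shift now-axes [-0.007  0.003 -0.011] shift target-axes [-0.007  0.003 -0.011]
```

```bash
python3 -m pendant '[[[0,0.020,-0.004],[0.038,0,0]],[[0,0.020,-0.004],[0.038,0,0]],[[0,-0.021,-0.004],[-0.038,0,0]],[[0,-0.021,-0.004],[-0.038,0,0]],[[0,-0.021,-0.004],[-0.038,0,0]],[[0,-0.021,-0.004],[-0.038,0,0]],[[0,0.022,-0.004],[0.038,0,0]],[[0,0.022,-0.004],[0.038,0,0]]]'; python3 plan.py .508 .1066 .094 15.4; python3 -m pendant '[[[0,0.022,-0.004],[0.038,0,0]],[[0,0.022,-0.004],[0.038,0,0]],[[0,-0.023,-0.004],[-0.038,0,0]],[[0,-0.023,-0.004],[-0.038,0,0]],[[0,-0.023,-0.004],[-0.038,0,0]],[[0,-0.023,-0.004],[-0.038,0,0]],[[0,0.024,-0.004],[0.038,0,0]],[[0,0.024,-0.004],[0.038,0,0]]]'; python3 plan.py .508 .1066 .094 15.4
```

```text
time_s: 48.08
position: [0.5071, 0.1071, 0.0962]
tool_rot: [[-0.266, 0.964, -0.002], [0.964, 0.266, -0.0], [0.0, -0.002, -1.0]]
ft_force: [-0.7, 0.5, -2.8]
grip_width: 0.0084
t 48.08 pos [0.5071 0.1071 0.0962] w 0.0084 F [-0.7  0.5 -2.8] M [ 0.16 -0.18  0.03]
turn [-0.0014 -0.0001  0.0002] shift now-axes [-0.007  0.008  0.022] shift target-axes [-0.007  0.008  0.022]
time_s: 49.08
position: [0.5069, 0.1071, 0.1]
tool_rot: [[-0.266, 0.964, -0.003], [0.964, 0.266, -0.001], [0.0, -0.003, -1.0]]
ft_force: [-0.8, 0.4, -2.2]
grip_width: 0.0083
t 49.08 pos [0.5069 0.1071 0.1   ] w 0.0083 F [-0.8  0.4 -2.2] M [0.03 0.02 0.02]
turn [-0.0017 -0.0001  0.0002] shift now-axes [-0.007  0.009  0.06 ] shift target-axes [-0.007  0.009  0.06 ]
```

```bash
python3 -m pendant '[[[0,0.025,-0.004],[0.038,0,0]],[[0,0.025,-0.004],[0.038,0,0]],[[0,-0.025,-0.004],[-0.038,0,0]],[[0,-0.026,-0.004],[-0.038,0,0]],[[0,-0.026,-0.004],[-0.038,0,0]],[[0,-0.026,-0.004],[-0.038,0,0]],[[0,0.026,-0.004],[0.038,0,0]],[[0,0.027,-0.004],[0.038,0,0]],[[0,0.027,-0.004],[0.038,0,0]],[[0,0.027,-0.004],[0.038,0,0]],[[0,-0.028,-0.004],[-0.038,0,0]],[[0,-0.028,-0.004],[-0.038,0,0]],[[0,-0.028,-0.004],[-0.038,0,0]],[[0,-0.028,-0.004],[-0.038,0,0]],[[0,0.029,-0.004],[0.038,0,0]],[[0,0.029,-0.004],[0.038,0,0]]]'; python3 plan.py .508 .1066 .094 15.4
```

```text
time_s: 51.08
position: [0.507, 0.107, 0.1077]
tool_rot: [[-0.266, 0.964, -0.002], [0.964, 0.266, -0.001], [-0.0, -0.002, -1.0]]
ft_force: [-0.2, 0.1, -2.4]
grip_width: 0.0081
t 51.08 pos [0.507  0.107  0.1077] w 0.0081 F [-0.2  0.1 -2.4] M [-0.05  0.01 -0.03]
turn [-0.0016  0.      0.0002] shift now-axes [-0.006  0.009  0.137] shift target-axes [-0.006  0.008  0.137]
```

```bash
python3 -m pendant '[[[0,0,-0.05],[0,0,0]],[[0,0,0],[0,0,0]]]'; python3 -m pendant '[[[0,0,-0.3],[0.002,0,0]],[[0,0,-0.35],[0,0,0]],[[0,0,-0.4],[0,0,0]],[[0,0,-0.3],[0,0,0]],[[0,0,0],[0,0,0]]]'; python3 plan.py .528 -.337 .25 15.4
python3 - <<'E'
from meas import *
t=cam('top');s=cam('scene');cv2.imwrite('pics/s_t.png',t['image'][:,:,::-1])
crop(s,(205,100,325,225),5,'s_s.png')
H=hsv(t);m=(H[...,0]>12)&(H[...,0]<30)&(H[...,1]>60)&(H[...,2]>150)
mt=m.copy();mt[:,:370]=0;mt[:,458:]=0;mt[:165]=0;mt[265:]=0;print('tray',rect(t,mt,.036))
E
```

```text
time_s: 51.32
position: [0.5071, 0.1072, 0.1129]
tool_rot: [[-0.266, 0.964, 0.001], [0.964, 0.266, 0.0], [0.0, 0.001, -1.0]]
ft_force: [-1.3, -1.0, -1.3]
grip_width: 0.0083
time_s: 51.95
position: [0.5079, 0.1072, 0.2495]
tool_rot: [[-0.266, 0.964, 0.002], [0.964, 0.266, -0.001], [-0.001, 0.001, -1.0]]
ft_force: [-0.0, -0.5, -1.2]
grip_width: 0.0084
t 51.95 pos [0.5079 0.1072 0.2495] w 0.0084 F [-0.  -0.5 -1.2] M [0.02 0.08 0.  ]
turn [0.0009 0.0007 0.0005] shift now-axes [-4.336e+00 -9.890e-01 -2.000e-03] shift target-axes [-4.336 -0.985 -0.005]
tray (array([ 489.89532471, -328.66830444]), 125.46680450439453, 161.50892639160156, 78.24314880371094)
```

View pics/s_s.png

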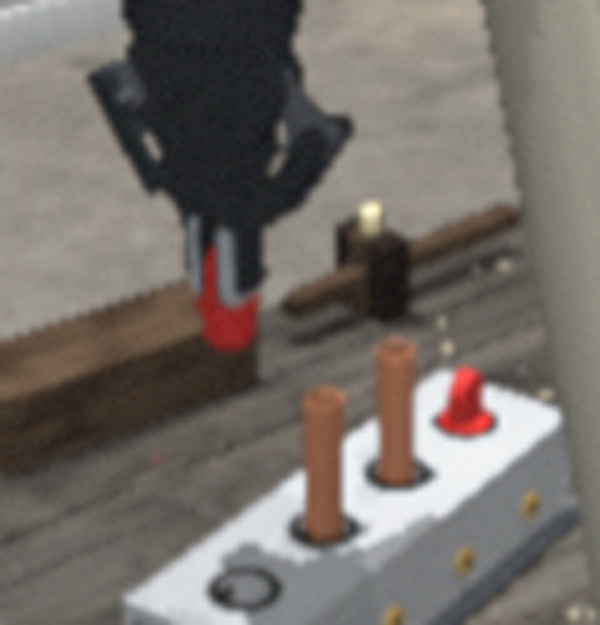

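View pics/s_t.png

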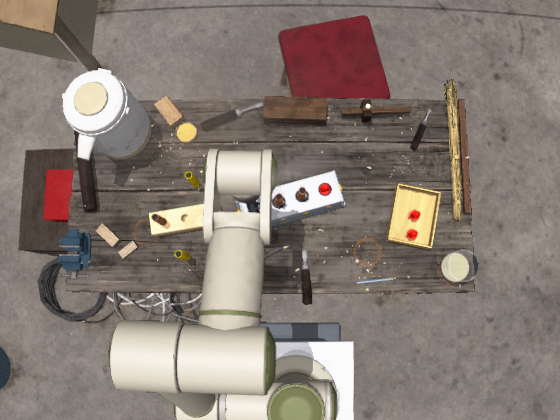

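Bung 1 is held at (228,320), port 1 is open at (245,588), and the tray is unmoved. It goes in the tray's far end.

```bash
python3 -m pendant '[[[-0.395,-0.086,0],[0,0,0]],[[-0.395,-0.086,0],[0,0,0]],[[-0.395,-0.086,0],[0,0,0]],[[-0.395,-0.086,0],[0,0,0]],[[-0.395,-0.086,0],[0,0,0]],[[-0.395,-0.086,0],[0,0,0]],[[-0.395,-0.086,0],[0,0,0]],[[-0.395,-0.086,0],[0,0,0]],[[-0.395,-0.086,0],[0,0,0]],[[-0.395,-0.086,0],[0,0,0]],[[-0.395,-0.086,0],[0,0,0]],[[0,0,0],[0,0,0]],[[0,0,0],[0,0,0]]]'; python3 plan.py .533 -.337 .06 15.4;  python3 - <<'E'
from meas import *
t=cam('top');s=cam('scene')
crop(t,(360,150,480,260),6,'u_t.png')
crop(s,(330,110,450,220),6,'u_s.png')
E
```

```text
time_s: 53.68
position: [0.5318, -0.3361, 0.2467]
tool_rot: [[-0.266, 0.964, -0.005], [0.964, 0.266, 0.001], [0.002, -0.004, -1.0]]
ft_force: [0.5, -0.3, -1.7]
grip_width: 0.0082
t 53.67 pos [ 0.5318 -0.3361  0.2467] w 0.0082 F [ 0.5 -0.3 -1.7] M [ 0.03 -0.02 -0.01]
turn [-0.0027 -0.0015  0.0005] shift now-axes [-0.017  0.017  1.867] shift target-axes [-0.012  0.009  1.867]
```

View pics/u_t.png

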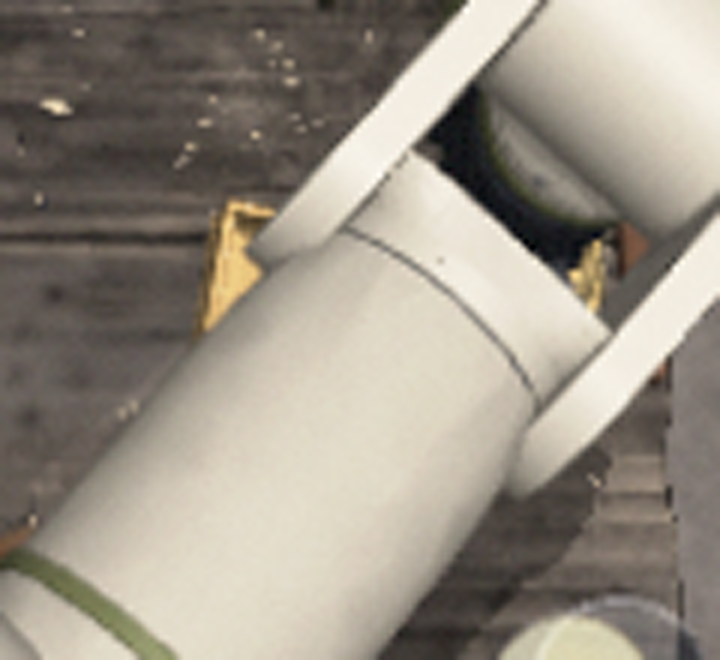

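The tray corner is still at (230,205). Lowering and releasing with a small opening, clear of bung 2.

```bash
python3 -m pendant '[[[-0.01,0.015,0.4],[0,0,0]],[[0,0,0.4],[0,0,0]],[[0,0,0.4],[0,0,0]],[[0,0,0.4],[0,0,0]],[[0,0,0.26],[0,0,0]],[[0,0,0],[0,0,0]]]' && python3 -m pendant '[[[0,0,0],[0,0,0]],[[0,0,0],[0,0,0]],[[0,0,0],[0,0,0]],[[0,0,0],[0,0,0]]]' -0.45 && python3 -m pendant '[[[0,0,-0.3],[0,0,0]],[[0,0,-0.4],[0,0,0]],[[0,0,-0.4],[0,0,0]],[[0,0,-0.4],[0,0,0]],[[0,0,-0.4],[0,0,0]],[[0,0,0],[0,0,0]]]' ; python3 plan.py .4732 .3632 .25 15.4;  python3 - <<'E'
from meas import *
t=cam('top');s=cam('scene')
crop(t,(140,190,240,250),7.5,'v_t.png')
crop(s,(135,205,245,305),5.5,'v_s.png')
E
```

```text
time_s: 54.52
position: [0.5327, -0.336, 0.0606]
tool_rot: [[-0.267, 0.964, -0.006], [0.964, 0.267, 0.002], [0.003, -0.005, -1.0]]
ft_force: [0.1, -0.6, -0.8]
grip_width: 0.0085
time_s: 55.02
position: [0.5333, -0.3376, 0.0625]
tool_rot: [[-0.266, 0.964, -0.002], [0.964, 0.266, -0.001], [-0.001, -0.003, -1.0]]
ft_force: [0.2, -0.0, 0.2]
grip_width: 0.0235
time_s: 55.78
position: [0.5344, -0.3379, 0.2556]
tool_rot: [[-0.266, 0.964, 0.002], [0.964, 0.266, -0.005], [-0.006, 0.0, -1.0]]
ft_force: [0.8, 0.3, -0.0]
grip_width: 0.0235
t 55.77 pos [ 0.5344 -0.3379  0.2556] w 0.0235 F [ 0.8  0.3 -0. ] M [-0.01 -0.03  0.02]
turn [0.0003 0.0037 0.0004] shift now-axes [6.921 1.276 0.017] shift target-axes [6.921 1.271 0.056]
```

View pics/v_t.png

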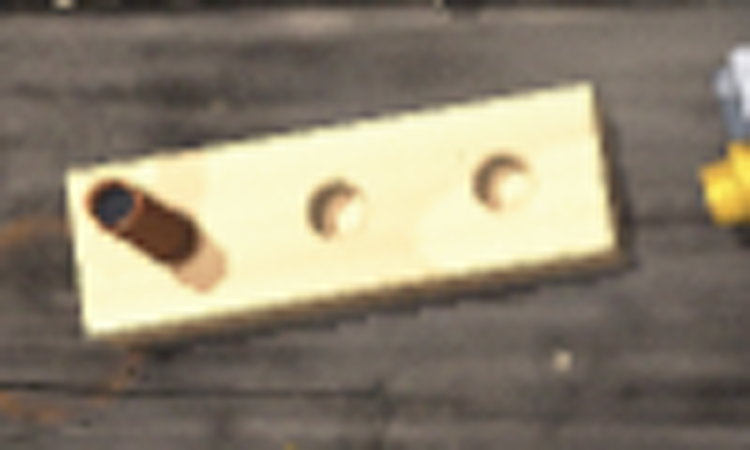

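View pics/v_s.png

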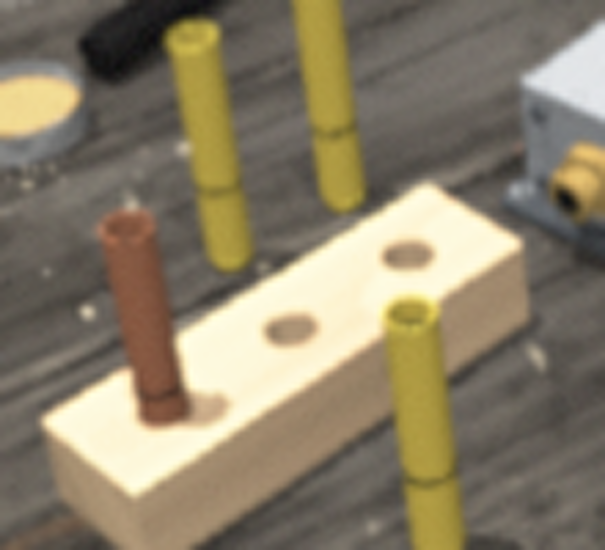

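The block is unmoved; the last copper pipe is at (115,200) top and (145,320) scene.

```bash
python3 -m pendant '[[[0.432,0.08,0],[0,0,0]],[[0.432,0.08,0],[0,0,0]],[[0.432,0.08,0],[0,0,0]],[[0.432,0.08,0],[0,0,0]],[[0.432,0.08,0],[0,0,0]],[[0.432,0.08,0],[0,0,0]],[[0.432,0.08,0],[0,0,0]],[[0.432,0.08,0],[0,0,0]],[[0.432,0.08,0],[0,0,0]],[[0.432,0.08,0],[0,0,0]],[[0.432,0.08,0],[0,0,0]],[[0.432,0.08,0],[0,0,0]],[[0.432,0.08,0],[0,0,0]],[[0.432,0.08,0],[0,0,0]],[[0.432,0.08,0],[0,0,0]],[[0.432,0.08,0],[0,0,0]],[[0,0,0],[0,0,0]],[[0,0,0],[0,0,0]]]' 0.4; python3 plan.py .4732 .3634 .18 15.4
```

```text
time_s: 58.12
position: [0.473, 0.3625, 0.2505]
tool_rot: [[-0.266, 0.964, -0.005], [0.964, 0.266, -0.002], [-0.001, -0.005, -1.0]]
ft_force: [0.5, -0.6, -0.7]
grip_width: 0.0598
t 58.12 pos [0.473  0.3625 0.2505] w 0.0598 F [ 0.5 -0.6 -0.7] M [-0.    0.03 -0.04]
turn [-0.0034  0.0005  0.0004] shift now-axes [0.009 0.008 0.705] shift target-axes [0.008 0.004 0.705]
```

```bash
python3 -m pendant '[[[0.005,0,0.3],[-0.003,0,0]],[[0,0,0.4],[0,0,0]],[[0,0,0],[0,0,0]],[[0,0,0],[0,0,0]]]'; python3 plan.py .4732 .3634 .097 15.4;  python3 - <<'E'
from meas import *
s=cam('scene')
crop(s,(115,165,265,285),5,'w_s.png')
E
```

```text
time_s: 58.62
position: [0.4738, 0.3631, 0.1831]
tool_rot: [[-0.265, 0.964, 0.003], [0.964, 0.265, 0.001], [0.0, 0.003, -1.0]]
ft_force: [1.2, 0.2, 0.8]
grip_width: 0.0601
t 58.62 pos [0.4738 0.3631 0.1831] w 0.0601 F [1.2 0.2 0.8] M [-0.    0.03 -0.03]
turn [ 0.0022 -0.0002 -0.0002] shift now-axes [ 0.004 -0.008  0.861] shift target-axes [ 0.004 -0.005  0.861]
```

View pics/w_s.png

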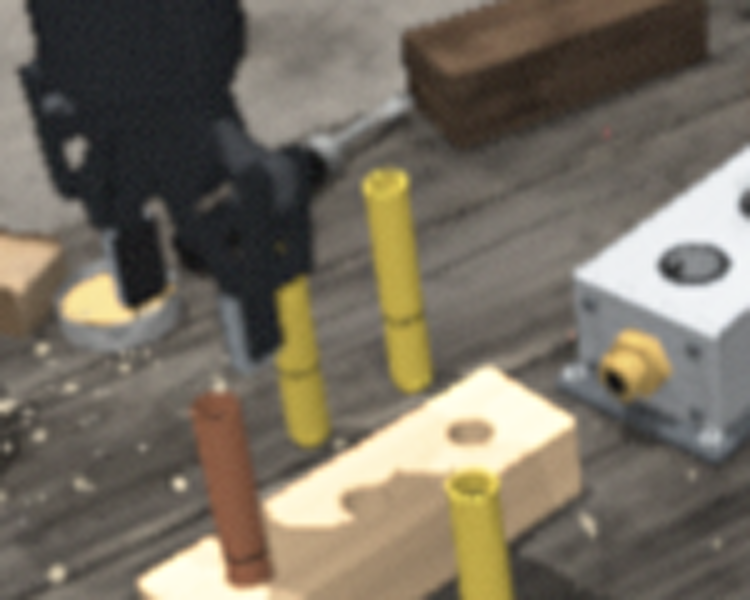

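The jaws straddle the last copper pipe (230,490). Down and grip.

```bash
python3 -m pendant '[[[0,-0.005,0.3],[0,0,0]],[[0,0,0.3],[0,0,0]],[[0,0,0.26],[0,0,0]],[[0,0,0],[0,0,0]],[[0,0,0],[0,0,0]]]'; python3 -m pendant '[[[0,0,0],[0,0,0]],[[0,0,0],[0,0,0]],[[0,0,0],[0,0,0]],[[0,0,0],[0,0,0]],[[0,0,0],[0,0,0]]]' -1 50; python3 -m pendant '[[[0,0,-0.2],[0,0,0]],[[0,0,-0.3],[0,0,0]],[[0,0,-0.3],[0,0,0]],[[0,0,-0.3],[0,0,0]],[[0,0,-0.3],[0,0,0]],[[0,0,0],[0,0,0]]]'; python3 plan.py .5076 .1060 .18 15.4
```

```text
time_s: 59.3
position: [0.4736, 0.3637, 0.0975]
tool_rot: [[-0.266, 0.964, 0.004], [0.964, 0.266, 0.002], [0.001, 0.005, -1.0]]
ft_force: [-0.6, 0.5, 0.3]
grip_width: 0.0596
time_s: 59.92
position: [0.4731, 0.3636, 0.0965]
tool_rot: [[-0.266, 0.964, 0.003], [0.964, 0.266, 0.001], [0.0, 0.003, -1.0]]
ft_force: [-0.2, -0.5, 5.3]
grip_width: 0.019
time_s: 60.68
position: [0.4729, 0.3636, 0.2373]
tool_rot: [[-0.266, 0.964, 0.005], [0.964, 0.266, 0.002], [0.001, 0.005, -1.0]]
ft_force: [-0.3, 0.5, -1.3]
grip_width: 0.0187
t 60.67 pos [0.4729 0.3636 0.2373] w 0.0187 F [-0.3  0.5 -1.3] M [ 0.01 -0.01 -0.03]
turn [ 0.0033 -0.0005  0.0004] shift now-axes [-2.576 -0.354  0.57 ] shift target-axes [-2.576 -0.35   0.573]
```

```bash
python3 -m pendant '[[[-0.4,-0.055,0],[0.003,0,0]],[[-0.4,-0.055,0],[0,0,0]],[[-0.4,-0.055,0],[0,0,0]],[[-0.4,-0.055,0],[0,0,0]],[[-0.4,-0.055,0],[0,0,0]],[[-0.4,-0.055,0],[0,0,0]],[[-0.176,-0.02,0],[0,0,0]],[[0,0,0.25],[0,0,0]],[[0,0,0.25],[0,0,0]],[[0,0,0.07],[0,0,0]],[[0,0,0],[0,0,0]],[[0,0,0],[0,0,0]]]'; python3 plan.py .5076 .106 .175 15.4
python3 - <<'E'
from meas import *
s=cam('scene');t=cam('top')
crop(s,(195,110,315,235),5,'x_s.png')
cv2.imwrite('pics/x_t.png',t['image'][:,:,::-1])
o=np.array([194.6,109.6])
for z in(.095,.068): print(z,(proj(s,[.5076,.1060,z])-o)*5)
E
```

```text
time_s: 62.18
position: [0.5075, 0.1059, 0.1795]
tool_rot: [[-0.266, 0.964, -0.002], [0.964, 0.266, -0.001], [-0.0, -0.002, -1.0]]
ft_force: [-0.8, -0.7, -1.3]
grip_width: 0.0187
t 62.17 pos [0.5075 0.1059 0.1795] w 0.0187 F [-0.8 -0.7 -1.3] M [-0.01  0.    0.01]
turn [-0.0011  0.0002  0.0006] shift now-axes [0.001 0.001 0.045] shift target-axes [0.001 0.001 0.045]
0.095 [[291.28895342 492.17594524]]
0.068 [[293.54485412 538.46207364]]
```

View pics/x_s.png

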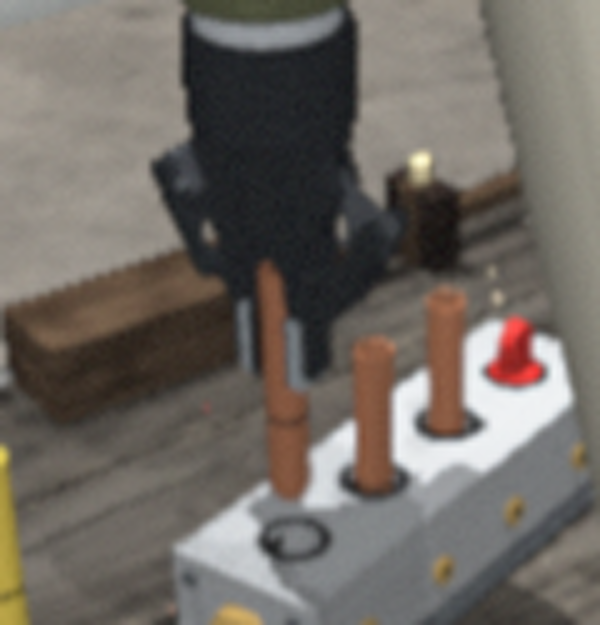

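View pics/x_t.png

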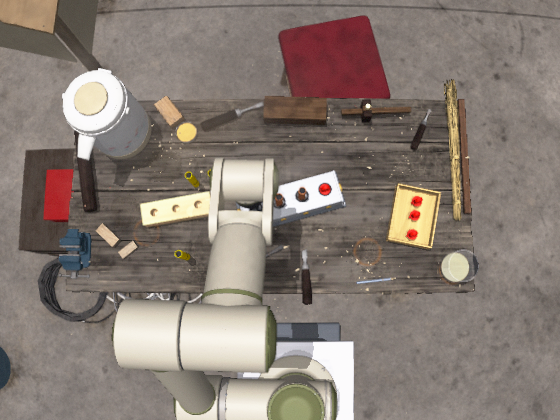

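The block has just been knocked aside (left edge now x≈140), but it's empty. All three bungs are in the tray. Pipe foot (290,490) is above port 1 (295,540), so I insert.

```bash
python3 -m pendant '[[[-0.004,0,0.1],[0,0,0]],[[0,0,0.1],[0,0,0]],[[0,0,0.1],[0,0,0]],[[0,0,0.1],[0,0,0]],[[0,0,0],[0,0,0]]]'; python3 plan.py .5076 .106 .1075 15.4; python3 -m pendant '[[[0,0,0.05],[0,0,0]],[[0,0,0.05],[0,0,0]],[[0,0,0],[0,0,0]]]'; python3 plan.py .5076 .106 .1075 15.4
```

```text
time_s: 62.9
position: [0.5067, 0.1052, 0.1375]
tool_rot: [[-0.266, 0.964, -0.005], [0.964, 0.266, -0.001], [0.001, -0.005, -1.0]]
ft_force: [0.8, 0.2, -6.2]
grip_width: 0.0189
t 62.9 pos [0.5067 0.1052 0.1375] w 0.0189 F [ 0.8  0.2 -6.2] M [-0.03 -0.14 -0.04]
turn [-0.0032 -0.0004  0.0003] shift now-axes [0.005 0.012 0.3  ] shift target-axes [0.005 0.01  0.3  ]
time_s: 63.28
position: [0.5069, 0.1052, 0.1283]
tool_rot: [[-0.266, 0.964, -0.003], [0.964, 0.266, -0.001], [0.0, -0.004, -1.0]]
ft_force: [-0.7, 0.3, -3.2]
grip_width: 0.0187
t 63.27 pos [0.5069 0.1052 0.1283] w 0.0187 F [-0.7  0.3 -3.2] M [-0.11  0.15  0.  ]
turn [-0.0023 -0.0001  0.0004] shift now-axes [0.006 0.009 0.208] shift target-axes [0.006 0.008 0.208]
```

```bash
python3 -m pendant '[[[0,0,0.05],[0,0,0]],[[0,0,0.05],[0,0,0]],[[0,0,0.05],[0,0,0]],[[0,0,0.06],[0,0,0]],[[0,0,0],[0,0,0]],[[0,0,0],[0,0,0]]]'; python3 plan.py .5076 .106 .1075 15.4
```

```text
time_s: 64.03
position: [0.5068, 0.1055, 0.1073]
tool_rot: [[-0.266, 0.964, -0.004], [0.964, 0.266, -0.0], [0.001, -0.004, -1.0]]
ft_force: [-1.2, 2.8, -5.2]
grip_width: 0.0187
t 64.03 pos [0.5068 0.1055 0.1073] w 0.0187 F [-1.2  2.8 -5.2] M [0.5  0.1  0.04]
turn [-0.0025 -0.0005  0.0003] shift now-axes [ 0.003  0.009 -0.002] shift target-axes [ 0.003  0.009 -0.002]
```

```bash
python3 -m pendant '[[[0,0,0],[0,0,0]],[[0,0,0],[0,0,0]],[[0,0,0],[0,0,0]],[[0,0,0],[0,0,0]]]' 0.1 && python3 -m pendant '[[[0,0,-0.3],[0,0,0]],[[0,0,-0.4],[0,0,0]],[[0,0,-0.4],[0,0,0]],[[0,-0.3,-0.2],[0,0,0]],[[0,-0.4,0],[0,0,0]],[[0.2,-0.4,0],[0,0,0]],[[0.3,-0.4,0],[0,0,0]],[[0.3,0,0],[0,0,0]],[[0.3,0,0],[0,0,0]],[[0.3,0,0],[0,0,0]],[[0.3,0,0],[0,0,0]],[[0,0,0],[0,0,0]],[[0,0,0],[0,0,0]]]';python3 - <<'E'
from meas import *
s=cam('scene');t=cam('top')
crop(s,(225,150,325,225),7.9,'y_s.png')
crop(t,(230,160,350,240),6.6,'y_tm.png')
cv2.imwrite('pics/y_t.png',t['image'][:,:,::-1])
o=np.array([224.56,149.56]);P=[(.5078,.1062),(.5248,.0445),(.5418,-.0172)]
for p in P:
  for z in(.14,.143,.146,.068): print(z,((proj(s,[*p,z])-o)*7.9).round(1))
E
```

```text
time_s: 64.53
position: [0.5072, 0.1051, 0.1079]
tool_rot: [[-0.266, 0.964, -0.003], [0.964, 0.266, -0.001], [-0.0, -0.003, -1.0]]
ft_force: [0.5, -0.7, -0.2]
grip_width: 0.0466
time_s: 66.15
position: [0.3176, 0.229, 0.2382]
tool_rot: [[-0.266, 0.964, -0.003], [0.964, 0.266, -0.001], [-0.0, -0.003, -1.0]]
ft_force: [0.3, -0.3, -0.5]
grip_width: 0.0471
0.14 [[216.5 335.3]]
0.143 [[216.1 326.7]]
0.146 [[215.6 318. ]]
0.068 [[226.2 535. ]]
0.14 [[347.3 245. ]]
0.143 [[347.1 236.5]]
0.146 [[346.9 228.1]]
0.068 [[352.  440.2]]
0.14 [[468.1 161.6]]
0.143 [[468.1 153.4]]
0.146 [[468.1 145.1]]
0.068 [[468.4 352.5]]
```

View pics/y_s.png

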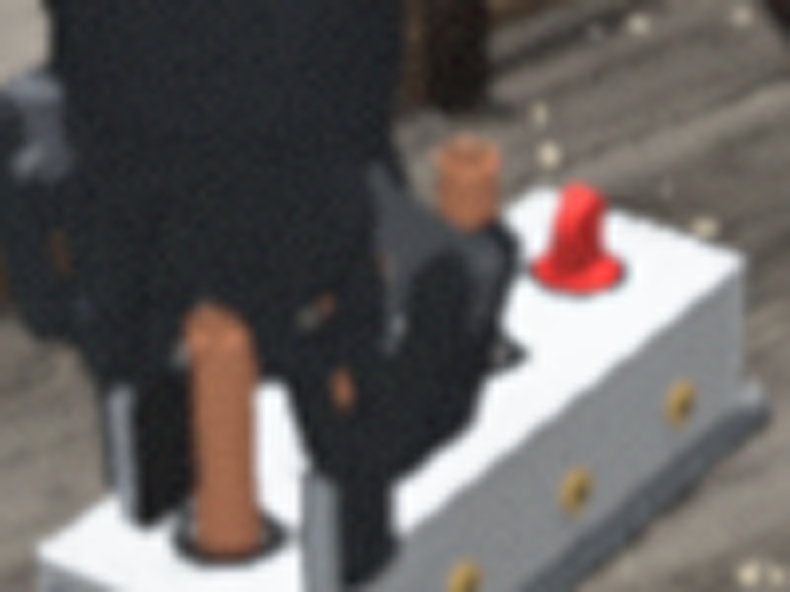

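View pics/y_t.png

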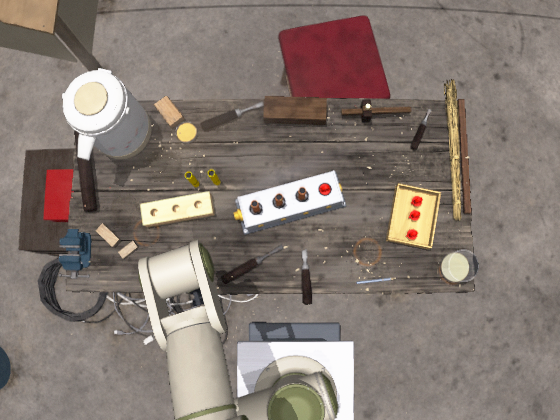

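View pics/y_tm.png

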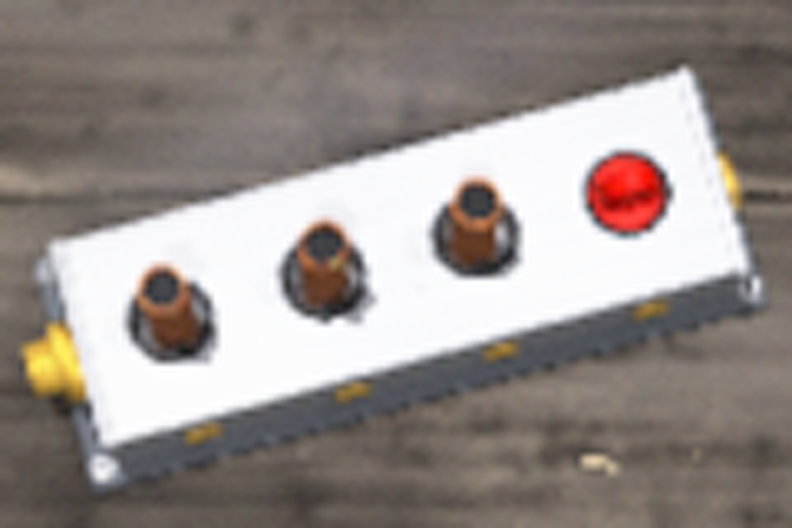

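```bash
python3 -m pendant '[[[-0.4,-0.09,0],[0,0,0]],[[-0.4,-0.09,0],[0,0,0]],[[-0.4,-0.09,0],[0,0,0]],[[-0.4,-0.09,0],[0,0,0]],[[-0.4,-0.09,0],[0,0,0]],[[-0.4,-0.09,0],[0,0,0]],[[-0.4,-0.09,0],[0,0,0]],[[-0.4,-0.09,0],[0,0,0]],[[-0.4,-0.09,0],[0,0,0]],[[-0.4,-0.09,0],[0,0,0]],[[-0.4,-0.09,0],[0,0,0]],[[0,0,0],[0,0,0]],[[0,0,0],[0,0,0]]]';python3 - <<'E'
from meas import *
s=cam('scene');t=cam('top')
crop(s,(225,150,325,225),7.9,'z_s.png')
cv2.imwrite('pics/z_full.png',s['image'][:,:,::-1])
E
```

```text
time_s: 67.88
position: [0.3388, -0.221, 0.2384]
tool_rot: [[-0.265, 0.964, -0.003], [0.964, 0.265, -0.0], [0.001, -0.003, -1.0]]
ft_force: [-0.4, 0.5, 0.6]
grip_width: 0.0469
```

View pics/z_s.png

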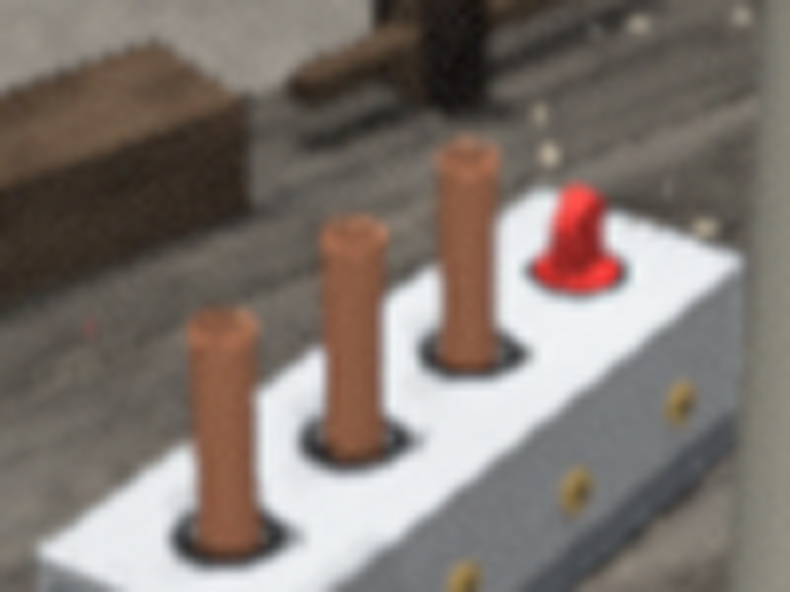

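View pics/z_full.png

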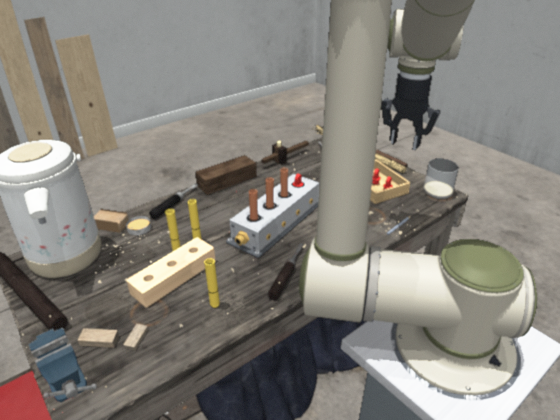

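```bash
python3 - <<'E'
from meas import *
s=cam('scene')
crop(s,(243,180,293,225),16,'zz.png')
E
```

```text
(no output)
```

View pics/zz.png

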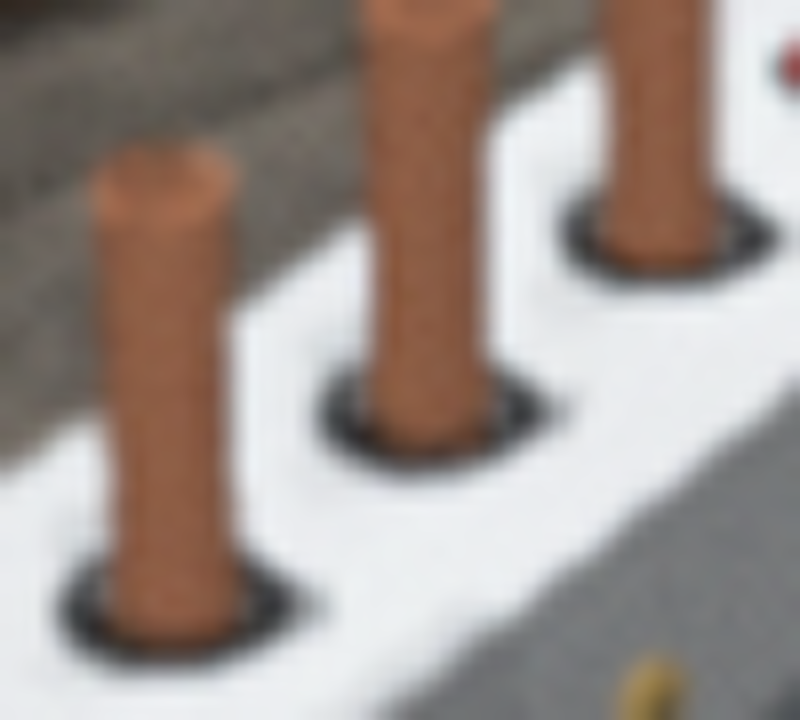

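The copper ends in the dark band at the port rim ((175,640), (425,445), (660,260)), so the rings are level with the face as closely as I can see. Handing in.

```bash
python3 -c "
from rig import env
print(env.close_job())"
```

```text
the job is handed in; nothing more can be done
None
```

I fitted all three copper pipes, in ports 3, 2 and 1 in that order, and handed the job in at about 68 s of the 210 s allowed. Each bung was rocked out at under 10 N of measured pull and placed in the tray before its pipe went in. Port 4 keeps its bung.

**Last checks:**
- **Depth:** The pipe rims sit within about 1 mm of the height expected for a 45 mm insertion, by camera and by the arm's own position. I could not see the black rings as separate lines. The copper simply ends in the dark band at each port's rim.
- **Tray and manifold:** The tray holds three bungs, and the manifold stands flat.
- **Decoys and block:** The yellow pipes are untouched. The block was knocked aside late in the run, after its last pipe had been lifted out, so it made no difference.

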